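Tip the sensor module out of its foam, turn it over and index it on the slide

TASK

Take the sensor module out of its foam cutout by raising its tail end first, so that it tilts out from under the foam lip that covers its nose, then turn it over and lay it window up on the middle of the slide carriage's rubber pad, lengthways along the pad, either way round, without dropping it or letting it topple. Then pull the carriage's spring knob up, slide the carriage exactly one notch along and let the pin drop in again. Leave the beaker, the dish and the carton where they stand.

Things in the scene. Friction and masses are not known exactly. Their poses are not given: they have to be found in the camera images.
- module_center (a point): Centre of the loose sensor module: white block 110 long (x) x 56 wide (y) x 44 mm thick (z), 0.25 to 0.42 kg. x points from nose to tail, y across, z from window face (z=-22; round dark window) to back (z=+22; aluminium plate, four screws). Its first 20 mm from the nose are only 30 mm thick (z -22 to +8): a step in the back. Starts back up in the foam, x along the foam's x.
- module_nose (a point): On the module, same axes as module_center: middle of the edge where nose end face and window face meet (55 mm along -x, 22 mm along -z from the centre). Nose end face 56 x 30 mm, tail end face 56 x 44 mm; the module stands steadily on either if set down square and let go gently.
- module: The whole module; origin at the middle of its window face, 22 mm along -z from module_center, same axes.
- foam_seat (a point): Middle of the cutout's floor, 12 mm above the bench; the module's window face starts centred on it. x from lipped (nose) end to tail end, z up. Side walls y=+-30 mm, 46 high, for x -57 to 0. End wall at x=-57; from it a foam lip reaches over the nose's step to x=-47, between heights 34 and 46 (heights above this floor).
- foam: Fixed grey foam insert, origin 12 mm below foam_seat, same axes; x -85 to 91 mm, y +-82 with its tray. For x 0 to 85 a finger bay, floor as foam_seat, y +-66, outer walls 18 mm high; a stop 40 wide (y), 15 high at x 58 to 85 behind the tail. Tilting: the 30 mm nose face needs room, so by 25 degrees the nose's lower edge must have moved about 12 mm to the tail side; then draw out along its length.
- pad (a point): Middle of the top of the black rubber pad (130 along x, 72 mm along y) on the slide's carriage, 40 mm above the bench, z up. x is the way the carriage travels. Carriage plate under it 140 x 90 mm, top 2 mm lower. The fixed slide base, 12 mm high (rails and notched bar to 24), reaches from 100 mm behind to 180 mm ahead of the starting pad along x, y -115 to +50.
- knob (a point): Grip centre of the spring knob (index plunger): black, round, upright, 31 mm across, 28 mm high (15 mm below to 13 above this point), point 67 mm above the bench when down. It is on an ear of the carriage, 85 mm from the pad's middle along the pad's -y; ear top 38 mm above the bench. Pull straight up to free the carriage; knob and carriage then move together along the pad's +x.
- plunger (a joint): Lift of the knob in m: 0 fully down (pin in a notch), stop at 0.016. Its spring pulls down with about 4 N at the bottom, 8 N at the stop. The pin is clear of the notched bar above 0.010; let go between notches it rests on the bar at 0.010.
- carriage (a joint): Travel of the carriage in m along the pad's +x. Starts at 0, in the first of three notches 0.040 apart; one notch along is 0.040. 2 mm play either way in a notch. About 1.5 N of friction; it stays where it is left.
- beaker: Bystander: clear beaker, 72 mm across, 85 mm high; origin under its centre.
- dish: Bystander: flat white round dish, 96 mm across, 24 mm high; origin under its centre.
- carton: Bystander: brown carton 80 x 120 x 55 mm; origin under its centre.
Mind the look-alikes: they are no part of the job. What is shaped like the module but blue is not meant. Of the things that look like the foam, the smaller one is meant.

How it is judged (in metres and radians):
On the way, in this order (a step that is already met when the one before it is completed fails the run):
1. the module's tail is raised (tilt over 11 degrees) while its nose is still low in the cutout (angle between module_center's own z axis and vertical between 0.2 and 1.2 rad and distance between module_nose and foam_seat below 0.065 m and z of module_nose in the frame of foam below 0.035 m).
2. the module lies window up and let go on the pad, the carriage still in its first notch (angle between module_center's own z axis and vertical above 2.99 rad and horizontal distance between module_center and pad below 0.02 m and angle between the x axis of module_center and the x axis of pad, either way round below 0.2 rad and z of module_center in the frame of pad between 0.018 and 0.026 m and linear speed of module below 0.02 m/s and contact force between the fingers and module below 0.1 N and value of joint carriage below 0.006 m), for 0.2 s.
3. the knob is pulled up clear of the notch (value of joint plunger above 0.009 m).
At the end, for the whole second after the job is handed in: The module lies still, window up (within 9 degrees), on the pad, its centre within 20 mm of the pad's middle and its length along the pad within 11 degrees (either way round); the carriage stands in the second notch (36 to 44 mm) with the pin fully dropped in (knob within 3 mm of the bottom) (angle between module_center's own z axis and vertical above 2.99 rad and horizontal distance between module_center and pad below 0.02 m and angle between the x axis of module_center and the x axis of pad, either way round below 0.2 rad and z of module_center in the frame of pad between 0.018 and 0.026 m and linear speed of module below 0.02 m/s and contact force between the fingers and module below 0.1 N and value of joint carriage between 0.036 and 0.044 m and value of joint plunger below 0.003 m and velocity of joint carriage below 0.01 m/s); the robot touches nothing.
It fails at once if the module falls or topples (faster than 0.5 m/s while the fingers do not touch it) (linear speed of module above 0.5 m/s and contact force between the fingers and module below 0.05 N).
It fails at once if the beaker, the dish or the carton is shifted by more than 30 mm (distance of any of beaker, dish, carton from where it was at the start of the episode above 0.03 m).
It also fails if it takes over 64 s, if anything falls off the work surface, if the arm or the gripper's body presses on something with over 40 N, if the wrist force passes 120 N, or if a joint passes its speed limit or range.

ROBOT

A 6-joint arm with a two-finger parallel gripper is mounted at the origin on the work surface. World frame = base frame: x ahead of the robot, y to its left, z up, the work surface at z = 0. Lengths are in m, angles in degrees, forces in N, time in s.
With the tool pointing down it reaches from about 0.25 to 0.725 m from the base axis. Payload 4 kg.
Tool frame: the origin (TCP) lies on the centre line of the jaws, within the pads' length; the fingertips stand 25 mm ahead of it and the grasp point (between the pads) lies 6 mm ahead of it; z points along the fingers, y is the direction in which the jaws open and shut (so a half turn about z gives the same grasp; the last joint's range is limited). The gripper opens to 85 mm and grips with 20 to 120 N. Pads are 22 mm wide; open, the fingers measure 114 mm over their backs; the gripper's body (76 mm by 85 mm) begins 54 mm behind the grasp point. The pads swing forward as they close: fully open they stand 13 mm farther back than shut.
Start: joints at [-69.041, 13.785, 0.286, 76.501, 0, 90], TCP at [0.179, -0.467, 0.256] pointing down, gripper open.
Joint ranges: [-155.79, 155.79], [-60.16, 107.12], [-62.33, 73.08], [-114, 123.19], [-81.49, 82.49], [-180, 180]. Speed limits (degrees/s): [159.86, 159.86, 180, 180, 180, 180].

INTERFACE

Orientations are given as a 3x3 rotation matrix whose columns are the frame's x, y, z axes.
In Python, from plant import ctrl, optics, hand_in gives the robot as it stands.
- The arm moves only by the tool move_arm, never from a script. Its argument "steps" is a list that holds one entry, the list of rows, each a list of 5 numbers: the shift along the tool's x, y, z each as a share of 600 mm, from -1 to 1, then the turn about the tool's z as a share of 90 degrees, from -1 to 1, then the closure, from 0 (fully open) to 1 (shut). A call has 1 to 12 rows; each row is the pose to reach, as a shift and turn from the pose measured when the call began, along the tool's axes at that moment; what a row does not reach only later rows make up. A row lasts 1/10 s, in which the tool goes at most 50 mm and 8.59 degrees, less where a joint would pass 70% of its speed; a pose out of reach is approached as far as the arm can. A call with a number of a shift or a turn outside -1 to 1 is refused whole. A call with a gripper value outside its range is refused whole. The fingers move at their own pace and stop on an object; the grip force is fixed at half the most. Time passes only in rows, so rows that repeat a pose let the fingers close. It gives the time, the measured TCP pose, the force and the opening at its end, in the units of the state.
- ctrl.get_state(): the state, without advancing time (a new reading comes with each control period).
- optics.read_camera(name): name is "scene" or "top" or "wrist"; returns the picture (400x640x3 uint8, blue, green, red); there is no depth.
- optics.get_calibration(name): a dict with "fov_y" (degrees; the focal length in pixels is half the picture's height over the tangent of half this angle, whatever the lens; pixels are square), "cx", "cy" (the principal point, pixels), "D" ([k1, k2, p1, p2, k3] as OpenCV has them; the pictures are not rectified), "rvec" (rotation vector, rad) and "tvec" (3), from world to camera coordinates, as OpenCV has them; the wrist camera has in their place "tool_from_camera" (4x4, takes a point from camera to tool coordinates, whose origin is the TCP and whose axes are the flange's). Camera axes: x right, y down, z forward; pixel columns grow to the right and rows downward; lengths in m; the calibration is good to about 2 mm. A picture is of the moment at which its call begins: read the wrist's pose just before it. get_calibration takes no time and is no camera call.
- hand_in(): hands the job in, once; it reports no verdict.
The state is a dict: "clock": time; "joints": joint angles; "qd": joint speeds; "tau": joint torques, N m; "tool_pos": TCP position; "orientation": TCP orientation; "contact_force": force on the tool from outside, world axes, zero at the start; "ft_torque": the same for the moment, N m; "grip_width": finger opening in m.
Only numpy, scipy, OpenCV 4.12 (cv2) and the standard library are available. Lean on these libraries where they do the work, as an engineer would, in place of code of your own. Each camera call takes 0.05 s, during which the arm holds its last target.

## Working session

There is one attempt and no reset: what is moved stays moved. The work goes in short steps, Python scripts to look and compute and a tool call to move; the robot and the scene stay as the last step left them, time stands still between calls to the robot, and variables do not carry over. Pictures are saved under pics/ and viewed, and the job is handed in when it is done.

Besides the shell and the picture viewer there is one more tool, called in YAML: its name, and indented under it one key for each argument. move_arm: Moves the arm, as the interface text tells. Its arguments: {"type":"object","properties":{"steps":{"type":"array","items":{"type":"array","items":{"type":"array","items":{"type":"number"}}}}},"required":["steps"]}

```bash
ls; mkdir -p pics
python3 - <<'E'
from plant import ctrl, optics
import cv2
s=ctrl.get_state()
for k,v in s.items(): print(k,v)
for n in ["scene","top","wrist"]:
    print(n,optics.get_calibration(n))
    cv2.imwrite(f"pics/{n}0.png",optics.read_camera(n))
E
```

```text
pics
clock 0.0
joints [-6.90428484e+01  1.38337311e+01  2.13878629e-01  7.65003612e+01
 -3.63685154e-03  9.00003775e+01]
qd [-0.0115389  -0.09298254  0.0318288   0.0753727   0.11150004  0.12805626]
tau [-1.70271119e-04 -3.72316968e+01  2.52407777e+01  1.69709546e-02
  2.60947684e-05  4.79565742e-06]
tool_pos [ 0.17861472 -0.4663988   0.25540062]
orientation [[ 9.33850476e-01  3.57662736e-01 -8.09710821e-04]
 [ 3.57663646e-01 -9.33848470e-01  1.93662472e-03]
 [-6.34887183e-05 -2.09812204e-03 -9.99997797e-01]]
contact_force [-0.58411208 -0.76622783  0.01829176]
ft_torque [-0.02847469  0.00558033 -0.00152925]
grip_width 0.08536458772550484
scene {'fov_y': 56.46237046850585, 'cx': 323.17836890387173, 'cy': 199.68072622882636, 'D': array([-0.07714916,  0.        ,  0.        ,  0.        ,  0.        ]), 'rvec': array([ 2.27877611,  1.26841897, -0.382169  ]), 'tvec': array([-0.42378551, -0.2736711 ,  1.36903068])}
top {'fov_y': 55.35509206421527, 'cx': 327.19738273637756, 'cy': 189.07964150557984, 'D': array([-0.05968646,  0.        ,  0.        ,  0.        ,  0.        ]), 'rvec': array([ 2.18480139, -2.15882355,  0.12830802]), 'tvec': array([0.18220189, 0.54665857, 1.0383138 ])}
wrist {'fov_y': 71.59039072677493, 'cx': 325.1490975763109, 'cy': 198.54589428468495, 'D': array([-0.004758,  0.      ,  0.      ,  0.      ,  0.      ]), 'tool_from_camera': array([[ 1.11923983e-04, -9.47654515e-01, -3.19297521e-01,
         8.21195810e-02],
       [ 9.99999933e-01, -5.31216216e-06,  3.66298084e-04,
        -1.41188991e-03],
       [-3.48820193e-04, -3.19297541e-01,  9.47654451e-01,
        -1.17033745e-01],
       [ 0.00000000e+00,  0.00000000e+00,  0.00000000e+00,
         1.00000000e+00]])}
```

View pics/scene0.png

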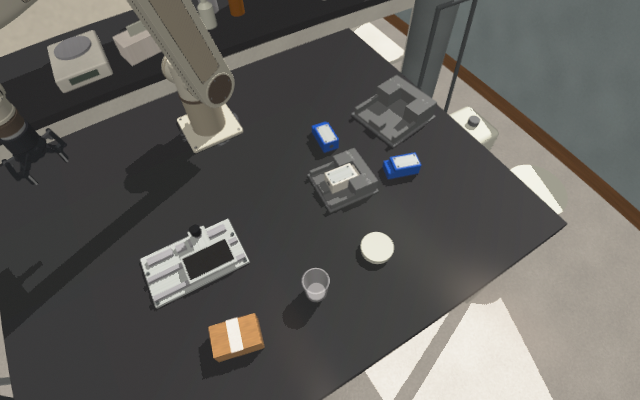

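View pics/top0.png

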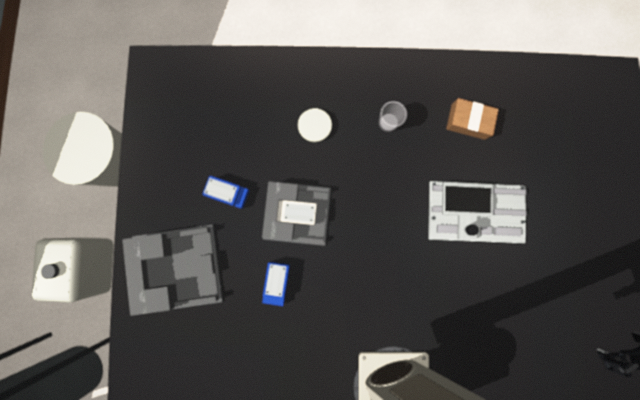

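View pics/wrist0.png

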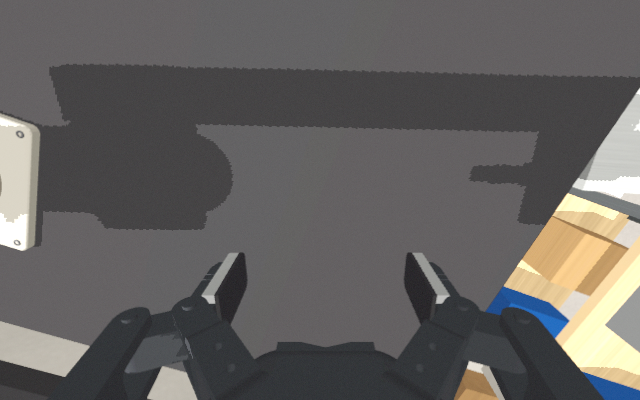

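Top view: smaller foam with the white module at about (297,212); larger foam at (172,270), empty; blue look-alikes at (226,191) and (276,284); slide at (477,212), knob (472,229). I'll enlarge the foam and the slide.

Run:
```python
import cv2
t=cv2.imread("pics/top0.png"); s=cv2.imread("pics/scene0.png")
def crop(im,x0,y0,w,h,k,n): cv2.imwrite(f"pics/{n}.png",cv2.resize(im[y0:y0+h,x0:x0+w],None,fx=k,fy=k,interpolation=cv2.INTER_CUBIC))
crop(t,255,172,85,80,7,"c1")
crop(t,420,172,115,80,6,"c2")
crop(s,300,140,90,80,7,"c3")
```

```text
(no output)
```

View pics/c1.png

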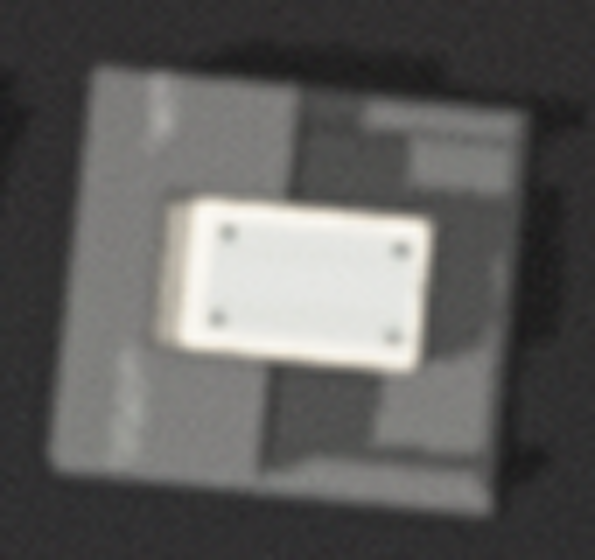

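View pics/c2.png

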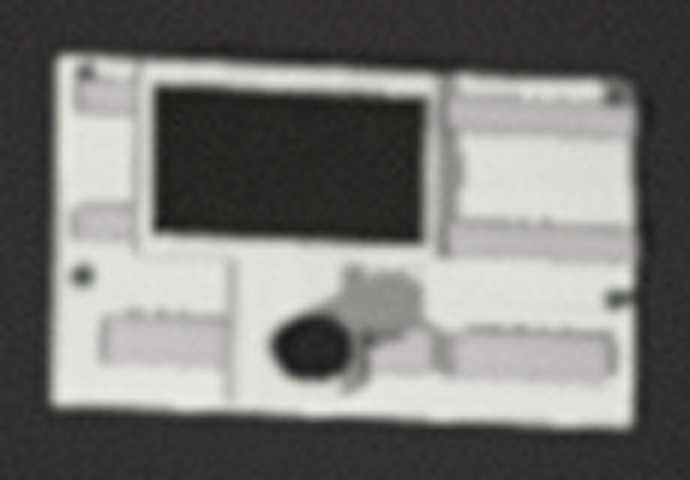

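View pics/c3.png

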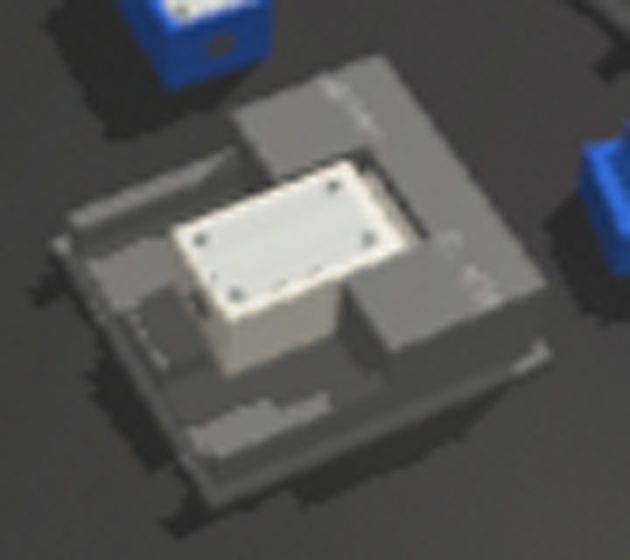

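Smaller foam (176x164 mm) at top (297,212): it holds the white module, with the stepped nose at image left. The larger foam is empty and the other two blocks are blue, so those are decoys. Next I'll measure poses from both cameras.

```bash
cat > h.py <<'E'
import numpy as np, cv2
from plant import ctrl, optics
def K(c):
    f=200/np.tan(np.radians(c['fov_y'])/2); return np.array([[f,0,c['cx']],[0,f,c['cy']],[0,0,1]])
def ray(name,px,st=None):
    c=optics.get_calibration(name)
    u=cv2.undistortPoints(np.array(px,float).reshape(-1,1,2),K(c),c['D']).reshape(-1,2)
    d=np.c_[u,np.ones(len(u))]
    if 'rvec' in c:
        R=cv2.Rodrigues(c['rvec'])[0]; return -R.T@c['tvec'], d@R
    T=np.array(c['tool_from_camera']); Rt=np.array(st['orientation'])
    return np.array(st['tool_pos'])+Rt@T[:3,3], d@T[:3,:3].T@Rt.T
def plane(name,px,z,st=None):
    o,d=ray(name,px,st); return o+d*((z-o[2])/d[:,2])[:,None]
def proj(name,P,st=None):
    c=optics.get_calibration(name); P=np.array(P,float).reshape(-1,3)
    if 'rvec' in c: r,t=c['rvec'],c['tvec']
    else:
        T=np.eye(4);T[:3,:3]=st['orientation'];T[:3,3]=st['tool_pos'];W=np.linalg.inv(T@np.array(c['tool_from_camera'])); r=cv2.Rodrigues(W[:3,:3])[0];t=W[:3,3]
    return cv2.projectPoints(P,r,t,K(c),c['D'])[0].reshape(-1,2)
E
python3 - <<'E'
from h import *
np.set_printoptions(precision=4,suppress=True)
def c(l,k,o): return np.array(l)/k+np.array(o)
def rep(n,p):
    print(n,"ctr",p.mean(0),"sides",np.linalg.norm(np.roll(p,-1,0)-p,axis=1)); e=(p[1]-p[0]+p[2]-p[3]); print(" ang",np.degrees(np.arctan2(e[1],e[0])))
# module back plate top (order: nose+, tail+, tail-, nose-)
rep("mod top",plane("top",c([(193,198),(433,213),(416,372),(181,350)],7,(255,172)),.056))
rep("mod scene",plane("scene",c([(345,160),(172,228),(234,318),(410,244)],7,(300,140)),.056))
rep("foam top high",plane("top",c([(95,66),(300,88),(262,472),(50,470)],7,(255,172)),.058))
rep("pad top",plane("top",c([(152,87),(428,98),(421,242),(152,232)],6,(420,172)),.040))
print("knob top",plane("top",c([(311,346)],6,(420,172)),.080))
E
```

```text
mod top ctr [0.477  0.2654 0.056 ] sides [0.0932 0.0617 0.091  0.0589]
 ang -93.73455497896447
mod scene ctr [0.4809 0.2689 0.056 ] sides [0.0889 0.0569 0.0897 0.0557]
 ang -95.09424045900695
foam top high ctr [0.4803 0.3152 0.058 ] sides [0.0803 0.1487 0.0813 0.1567]
 ang -92.5964712349098
pad top ctr [ 0.5191 -0.2052  0.04  ] sides [0.1316 0.0677 0.1274 0.0675]
 ang -91.53561083386879
knob top [[ 0.4349 -0.1976  0.08  ]]
```

Run:
```python
import cv2
s=cv2.imread("pics/scene0.png")
cv2.imwrite("pics/c4.png",cv2.resize(s[210:310,130:255],None,fx=6,fy=6,interpolation=cv2.INTER_CUBIC))
```

```text
(no output)
```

View pics/c4.png

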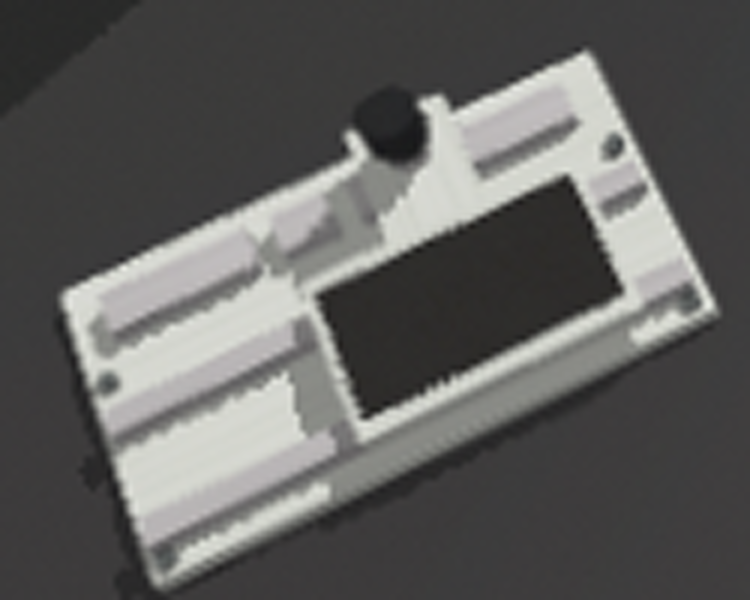

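move_arm:
  steps:
    - [[0.887,-0.912,0,-0.722,0],[0.887,-0.912,0,-0.722,0],[0.887,-0.912,0,-0.722,0],[0.887,-0.912,0,-0.722,0],[0.887,-0.912,0,-0.722,0],[0.887,-0.912,0,-0.722,0],[0.887,-0.912,0,-0.722,0],[0.887,-0.912,0,-0.722,0],[0.887,-0.912,0,-0.722,0],[0.887,-0.912,0,-0.722,0],[0.887,-0.912,0,-0.722,0],[0.887,-0.912,0,-0.722,0]]

```text
clock: 1.35
tool_pos: [0.4156, 0.0867, 0.2564]
orientation: [[0.07, 0.998, -0.0], [0.998, -0.07, 0.001], [0.001, -0.0, -1.0]]
contact_force: [1.9, -0.1, -0.1]
grip_width: 0.085
```

move_arm:
  steps:
    - [[0.254,0.089,0,0,0],[0.254,0.089,0,0,0],[0.254,0.089,0,0,0],[0.254,0.089,0,0,0],[0.254,0.089,0,0,0],[0.254,0.089,0,0,0]]

```text
clock: 1.95
tool_pos: [0.4789, 0.2341, 0.2561]
orientation: [[0.07, 0.998, -0.002], [0.998, -0.07, -0.0], [-0.0, -0.002, -1.0]]
contact_force: [-0.7, -1.1, -0.1]
grip_width: 0.0857
```

Run:
```python
from h import *
import pickle
s=ctrl.get_state(); im=optics.read_camera("wrist"); cv2.imwrite("pics/w1.png",im); pickle.dump(s,open("w1.pkl","wb"))
print(s['tool_pos'],s['joints'])
```

```text
[0.47891109 0.23408724 0.25605822] [2.60273420e+01 1.76402506e+01 5.44720839e+00 7.79109865e+01
 4.13591500e-02 1.20057093e+02]
```

View pics/w1.png

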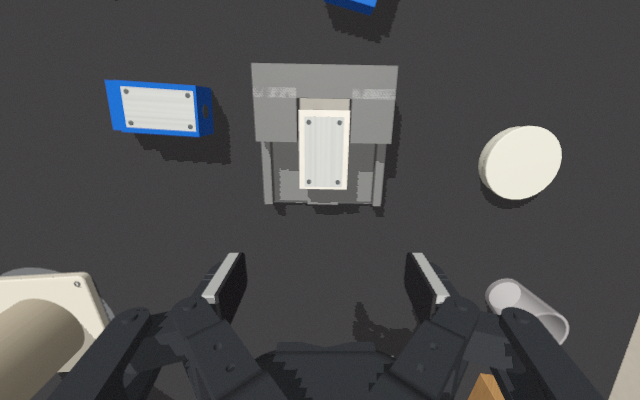

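Run:
```python
import cv2
s=cv2.imread("pics/w1.png")
cv2.imwrite("pics/c5.png",cv2.resize(s[55:215,240:410],None,fx=4.5,fy=3.7,interpolation=cv2.INTER_CUBIC)[:600,:800])
```

```text
(no output)
```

View pics/c5.png

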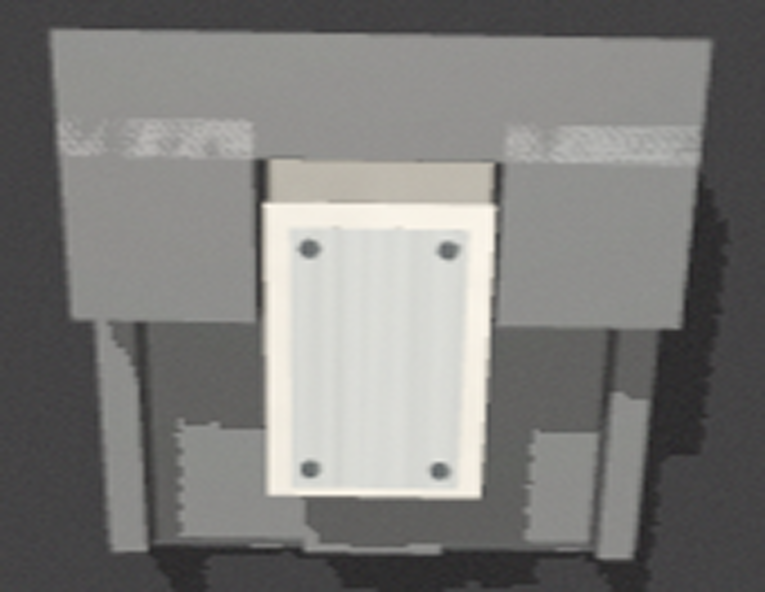

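Run:
```python
from h import *
import pickle
np.set_printoptions(precision=4,suppress=True)
s=pickle.load(open("w1.pkl","rb"))
def c(l): return np.array(l)/np.array([4.5,3.7])+np.array((240,55))
def rep(n,p):
    print(n,"ctr",p.mean(0),"sides",np.linalg.norm(np.roll(p,-1,0)-p,axis=1)); e=(p[1]-p[0]+p[2]-p[3]); print(" ang",np.degrees(np.arctan2(e[1],e[0])))
rep("mod",plane("wrist",c([(262,204),(267,495),(482,497),(498,206)]),.056,s))
rep("foam",plane("wrist",c([(50,29),(72,320),(683,328),(713,39)]),.058,s))
```

```text
mod ctr [0.4788 0.2673 0.056 ] sides [0.0894 0.057  0.0895 0.0572]
 ang -95.00289704125329
foam ctr [0.483  0.3174 0.058 ] sides [0.0801 0.1525 0.0799 0.152 ]
 ang -94.77259180111317
```

Module centre is at about (0.480, 0.277), length along −95°. The sides measure 89.5 x 57 mm against the given 90 x 56, and the foam gives the same centre. Descending to straddle the tail.

move_arm:
  steps:
    - [[0.002,-0.005,0.08,0.011,0],[0.002,-0.005,0.16,0.011,0],[0.002,-0.005,0.23,0.011,0],[0.002,-0.005,0.28,0.011,0],[0.002,-0.005,0.315,0.011,0],[0.002,-0.005,0.34,0.011,0],[0.002,-0.005,0.355,0.011,0],[0.002,-0.005,0.365,0.011,0],[0.002,-0.005,0.365,0.011,0]]

```text
clock: 2.9
tool_pos: [0.4756, 0.2342, 0.0374]
orientation: [[0.09, 0.996, -0.002], [0.996, -0.09, -0.0], [-0.0, -0.002, -1.0]]
contact_force: [0.1, 0.3, 0.1]
grip_width: 0.0856
```

```bash
cat > snap.py <<'E'
from h import *
import sys,pickle
np.set_printoptions(precision=4,suppress=True)
n=sys.argv[1]
s=ctrl.get_state()
for c in sys.argv[2:]:
    im=optics.read_camera(c)
    if c=="scene": im=cv2.resize(im[100:300,260:440] if n[0]=='f' else im[190:320,110:270],None,fx=3,fy=3,interpolation=cv2.INTER_CUBIC)
    cv2.imwrite(f"pics/{n}_{c}.png",im)
pickle.dump(s,open(n+".pkl","wb"))
for k in ['clock','tool_pos','contact_force','grip_width','joints']: print(k,s[k])
print(s['orientation'])
E
python3 snap.py f1 wrist scene
```

```text
clock 2.9
tool_pos [0.4756 0.2342 0.0374]
contact_force [0.0816 0.3279 0.1   ]
grip_width 0.08557121577249388
joints [ 26.1983  28.4933 -13.6908  47.9103   0.0412 121.3383]
[[ 0.0896  0.996  -0.0018]
 [ 0.996  -0.0896 -0.0001]
 [-0.0002 -0.0018 -1.    ]]
```

View pics/f1_wrist.png

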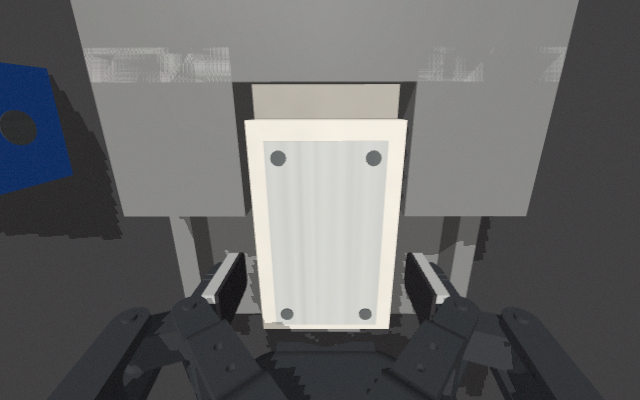

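View pics/f1_scene.png

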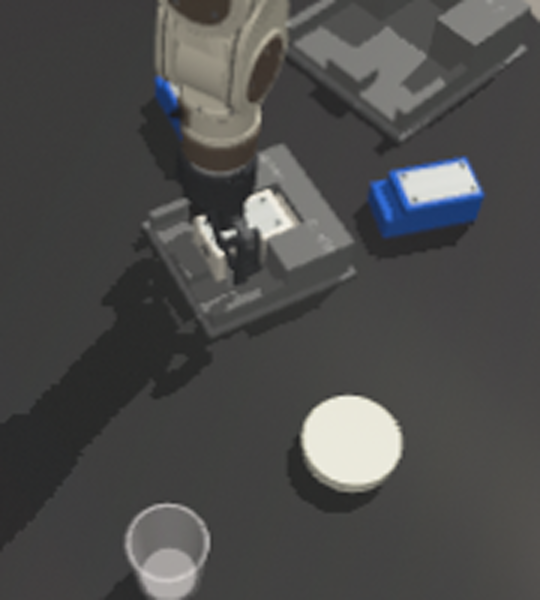

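move_arm:
  steps:
    - [[0,0,0,0,0.6],[0,0,0,0,1],[0,0,0,0,1],[0,0,0,0,1],[0,0,0,0,1],[0,0,0,0,1]]

```text
clock: 3.6
tool_pos: [0.4769, 0.2353, 0.0394]
orientation: [[0.089, 0.996, 0.002], [0.996, -0.089, 0.002], [0.002, 0.001, -1.0]]
contact_force: [-0.2, -1.1, 5.3]
grip_width: 0.055
```

```bash
python3 snap.py f2 wrist
```

```text
clock 3.6
tool_pos [0.4769 0.2353 0.0394]
contact_force [-0.2093 -1.0734  5.3468]
grip_width 0.05504672491738599
joints [ 26.2415  28.3704 -13.5404  47.9707   0.0451 121.3359]
[[ 0.0888  0.996   0.0015]
 [ 0.996  -0.0888  0.0016]
 [ 0.0017  0.0014 -1.    ]]
```

View pics/f2_wrist.png

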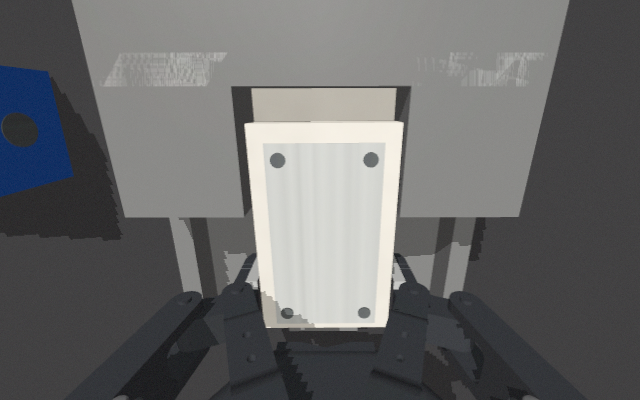

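Grip holds (55 mm; about 5 N from tips near the floor). Next I'll raise the tail on an arc around the lip edge, so the lip turns the module between the pads.

move_arm:
  steps:
    - [[-0.003,0,-0.011,0,1],[-0.003,0,-0.0217,0,1],[-0.003,0,-0.032,0,1],[-0.002,0,-0.043,0,1],[0,0,-0.053,0,1],[0.0025,0,-0.0635,0,1],[0.006,0,-0.0735,0,1],[0.006,0,-0.0735,0,1]]

```text
clock: 4.45
tool_pos: [0.4764, 0.2384, 0.0842]
orientation: [[0.088, 0.996, 0.001], [0.996, -0.088, 0.001], [0.001, 0.0, -1.0]]
contact_force: [-3.4, -1.3, -7.0]
grip_width: 0.0551
```

```bash
python3 snap.py f3 wrist scene
```

```text
clock 4.45
tool_pos [0.4764 0.2384 0.0842]
contact_force [-3.374  -1.2746 -7.0476]
grip_width 0.05514007337419408
joints [ 26.5782  25.2691 -10.5804  54.1106   0.0147 121.6439]
[[ 0.0883  0.9961  0.0005]
 [ 0.9961 -0.0883  0.0005]
 [ 0.0006  0.0005 -1.    ]]
```

View pics/f3_wrist.png

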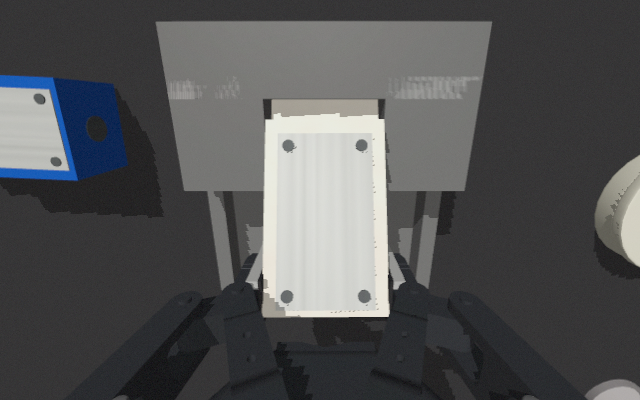

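View pics/f3_scene.png

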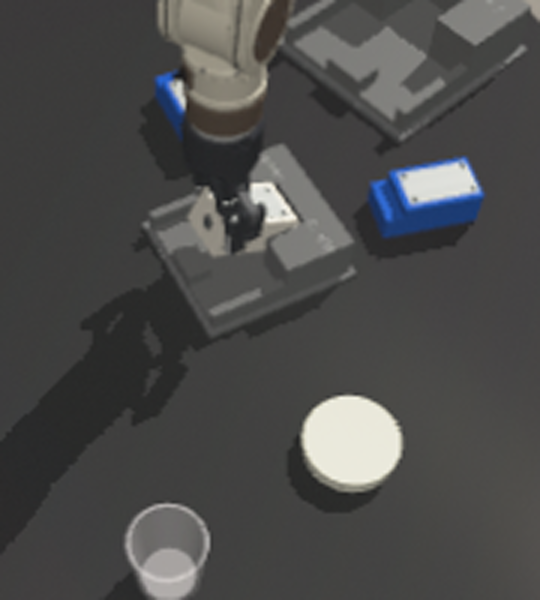

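```bash
cat > pose.py <<'E'
from h import *
np.set_printoptions(precision=4,suppress=True)
Fd=np.radians(-95.0); d=np.array([np.cos(Fd),np.sin(Fd),0]); seat=np.array([.4797,.2773,.012])
def pose(s,obj,px):
    c=optics.get_calibration("wrist")
    ok,r,t=cv2.solvePnP(np.array(obj,float),np.array(px,float),K(c),c['D'],flags=cv2.SOLVEPNP_ITERATIVE)
    T=np.eye(4);T[:3,:3]=s['orientation'];T[:3,3]=s['tool_pos']
    M=np.eye(4);M[:3,:3]=cv2.Rodrigues(r)[0];M[:3,3]=t.ravel()
    W=T@np.array(c['tool_from_camera'])@M
    e=proj("wrist",(W@np.c_[np.array(obj),np.ones(len(obj))].T).T[:,:3],s)-px
    print("res",np.abs(e).max(),"center",W[:3,3],"x",W[:3,0],"z",W[:3,2],"tilt",np.degrees(np.arctan2(W[2,0],W[:3,0]@d)))
    return W
E
python3 - <<'E'
from pose import *; import pickle
s=pickle.load(open("f3.pkl","rb"))
# module y = z x x ; x=d(-y world), z up -> y=+x world (image right)
W=pose(s,[(-.035,-.028,.022),(-.035,.028,.022),(.055,.028,.022),(.055,-.028,.022)],[(266,121),(384,119),(388,316),(263,316)])
n=(W@[-.055,0,-.022,1])[:3]-seat
print("nose in foam",n@d,n[2]); g=np.linalg.inv(W)@np.r_[s['tool_pos'],1]; print("tcp in module",g)
E
```

```text
res 0.3079781057469404 center [0.4793 0.2742 0.0586] x [-0.0774 -0.9148  0.3965] z [0.0097 0.3969 0.9178] tilt 23.356620731248135
nose in foam -0.03867366240689372 0.004598817817255071
tcp in module [0.0431 0.0004 0.0092 1.    ]
```

Tilt is 23° with the nose at (−39, 5) mm, so step 1 is met. Continuing the arc around the lip.

move_arm:
  steps:
    - [[0.008,0,-0.0108,0,1],[0.014,0,-0.0223,0,1],[0.021,0,-0.0332,0,1],[0.0288,0,-0.0435,0,1],[0.0377,0,-0.053,0,1],[0.0472,0,-0.0618,0,1],[0.0575,0,-0.0697,0,1],[0.0683,0,-0.0767,0,1],[0.0798,0,-0.0827,0,1],[0.0918,0,-0.0875,0,1]]

```text
clock: 5.55
tool_pos: [0.482, 0.2932, 0.1369]
orientation: [[0.089, 0.996, 0.002], [0.996, -0.089, -0.0], [0.0, 0.002, -1.0]]
contact_force: [-1.2, -5.4, -11.0]
grip_width: 0.0551
```

```bash
python3 snap.py f4 wrist scene
```

```text
clock 5.55
tool_pos [0.482  0.2932 0.1369]
contact_force [ -1.2006  -5.4397 -10.9774]
grip_width 0.055083869246280594
joints [ 31.3472  25.3041  -1.5849  63.0181  -0.0641 126.4804]
[[ 0.0895  0.996   0.002 ]
 [ 0.996  -0.0895 -0.0001]
 [ 0.0001  0.002  -1.    ]]
```

View pics/f4_wrist.png

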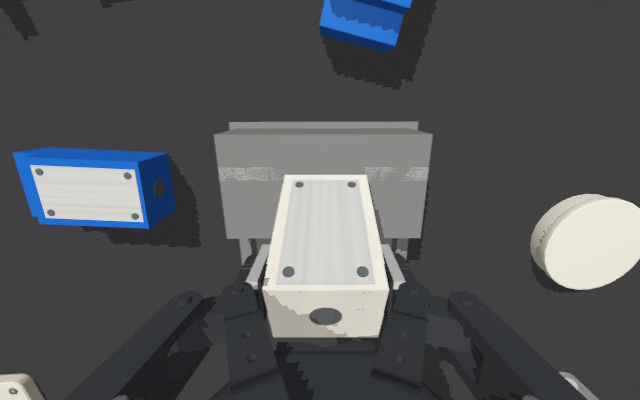

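View pics/f4_scene.png

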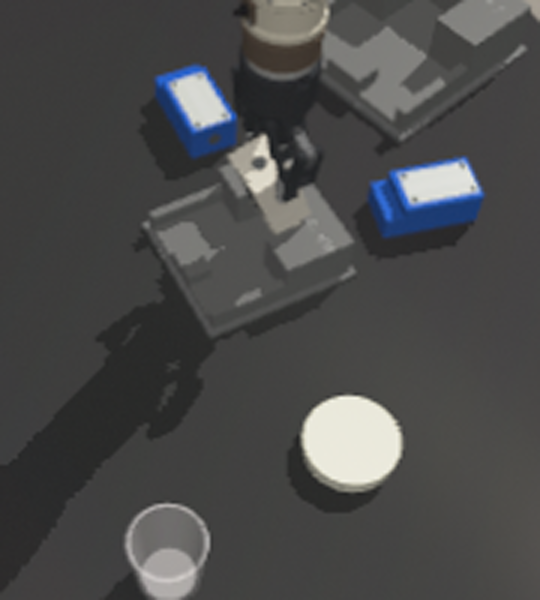

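Clean: the tail face now faces up. Checking the tilt by PnP.

Run:
```python
from pose import *; import pickle
s=pickle.load(open("f4.pkl","rb"))
W=pose(s,[(-.035,-.028,.022),(-.035,.028,.022),(.055,.028,.022),(.055,-.028,.022),(.055,-.028,-.022),(.055,.028,-.022)],[(284,176),(366,176),(388,289),(263,289),(268,336),(384,335)])
for p in [(-.055,0,-.022),(-.055,0,.008),(-.035,0,.022)]:
  n=(W@[*p,1])[:3]-seat; print(p,"in foam",n@d,n[2])
g=np.linalg.inv(W)@np.r_[s['tool_pos']-[0,0,.004],1]; print("grip in module",g)
n=s['tool_pos']-seat;print("tcp foam",n@d,n[2])
```

```text
res 5.507448123074084 center [0.482  0.2985 0.0931] x [-0.029  -0.3244  0.9455] z [0.0794 0.9421 0.3257] tilt 70.99258537007864
(-0.055, 0, -0.022) in foam -0.018410504723474358 0.021930790611618244
(-0.055, 0, 0.008) in foam -0.046774683661138274 0.03170140958329702
(-0.035, 0, 0.022) in foam -0.05349749141182572 0.05517055720012373
grip in module [0.0393 0.0005 0.008  1.    ]
tcp foam -0.01606336204859199 0.1248881986248317
```

move_arm:
  steps:
    - [[0.0027,0,0.0048,0,1],[0.014,0,0.0013,0,1],[0.0263,0,-0.0015,0,1],[0.0365,0,-0.003,0,1],[0.0473,0,-0.004,0,1],[0.0582,0,-0.0037,0,1],[0.0692,0,-0.0027,0,1],[0.08,0,-0.0007,0,1],[0.0905,0,0.0023,0,1],[0.1008,0,0.006,0,1],[0.1107,0,0.0105,0,1]]

```text
clock: 6.75
tool_pos: [0.4885, 0.3596, 0.1331]
orientation: [[0.089, 0.996, 0.004], [0.996, -0.089, 0.001], [0.001, 0.004, -1.0]]
contact_force: [-4.2, -8.9, 4.6]
grip_width: 0.0554
```

```bash
python3 snap.py f5 wrist scene
```

```text
clock 6.75
tool_pos [0.4885 0.3596 0.1331]
contact_force [-4.1766 -8.8705  4.5582]
grip_width 0.05536933089370843
joints [ 36.4023  29.8838   5.3172  65.2121  -0.1015 131.5346]
[[ 0.0895  0.996   0.0042]
 [ 0.996  -0.0895  0.0009]
 [ 0.0012  0.0041 -1.    ]]
```

View pics/f5_wrist.png

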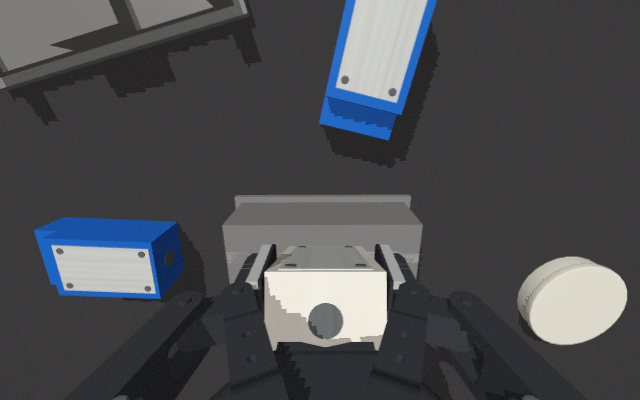

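View pics/f5_scene.png

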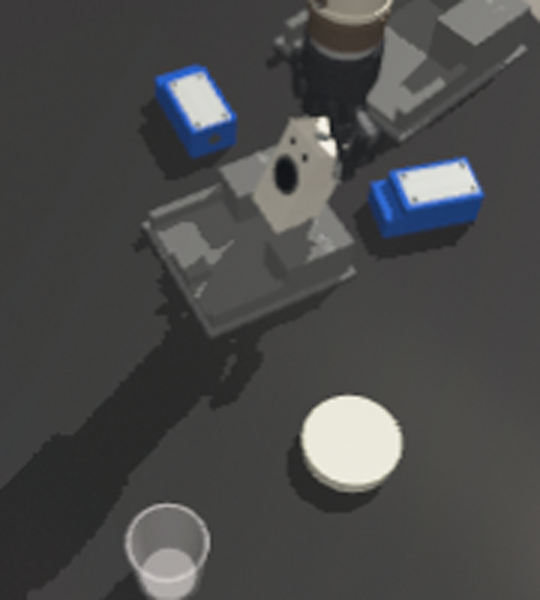

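Run:
```python
import cv2
s=cv2.imread("pics/f5_wrist.png")
cv2.imwrite("pics/c6.png",cv2.resize(s[230:370,240:410],None,fx=4,fy=4,interpolation=cv2.INTER_CUBIC))
```

```text
(no output)
```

View pics/c6.png

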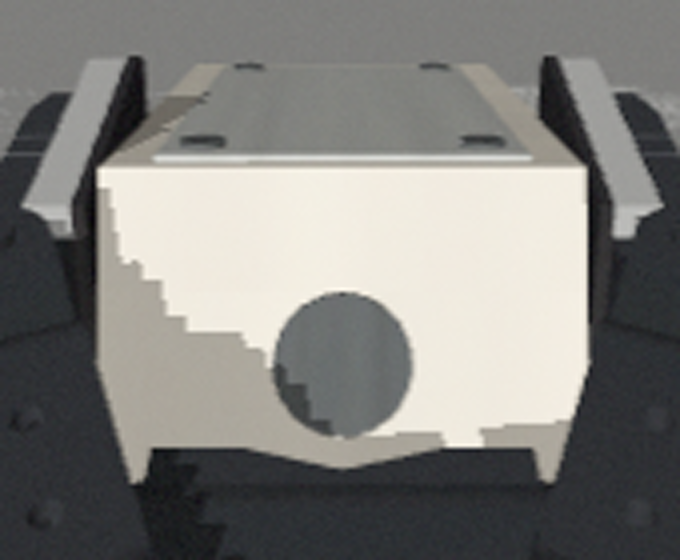

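Run:
```python
from pose import *; import pickle
s=pickle.load(open("f5.pkl","rb"))
px=np.array([(205,63),(478,63),(587,166),(97,166)])/4+[240,230]
W=pose(s,[(-.035,-.028,.022),(-.035,.028,.022),(.055,.028,.022),(.055,-.028,.022)],px)
for p in [(-.055,0,-.022),(-.055,0,.008),(-.035,0,.022)]:
  n=(W@[*p,1])[:3]-seat; print(p,"in foam",n@d,n[2])
g=np.linalg.inv(W)@np.r_[s['tool_pos']-[0,0,.004],1]; print("grip in module",g)
n=s['tool_pos']-seat;print("tcp foam",n@d,n[2]); print(proj("wrist",(W@[.055,0,0,1])[:3],s)*1-[240,230])
```

```text
res 1.5302385331553978 center [0.4855 0.3304 0.0961] x [0.0271 0.3535 0.935 ] z [ 0.0852  0.9311 -0.3545] tilt 110.76659067477586
(-0.055, 0, -0.022) in foam -0.013307839343098928 0.04051539939750494
(-0.055, 0, 0.008) in foam -0.04135877541366977 0.029879022546204264
(-0.035, 0, 0.022) in foam -0.06154039535916481 0.043615892028682324
grip in module [0.0412 0.0006 0.0158 1.    ]
tcp foam -0.0827115053323351 0.12106405818575668
[[85.5016 89.9298]]
```

Tilt is about 111°, window side turning up. Lifting it clear and carrying it to the slide. First a check of the pad position from the scene camera.

Run:
```python
from h import *
np.set_printoptions(precision=4,suppress=True)
p=plane("scene",np.array([(572,175),(315,295),(362,418),(627,294)])/6+[130,210],.040)
e=p[1]-p[0]+p[2]-p[3]
print(p.mean(0),np.linalg.norm(np.roll(p,-1,0)-p,axis=1),np.degrees(np.arctan2(e[1],e[0])))
print(plane("scene",np.array([(390,115)])/6+[130,210],.080))
```

```text
[ 0.5238 -0.2035  0.04  ] [0.1296 0.0692 0.1294 0.0709] -92.78003609412103
[[ 0.441  -0.1989  0.08  ]]
```

move_arm:
  steps:
    - [[0,0,-0.05,0,1],[-0.03,0.004,-0.1,0,1],[-0.09,0.0126,-0.15,-0.039,1],[-0.156,0.022,-0.15,-0.039,1],[-0.224,0.032,-0.15,-0.039,1],[-0.293,0.0415,-0.15,-0.039,1],[-0.361,0.051,-0.15,-0.039,1],[-0.43,0.061,-0.15,-0.039,1],[-0.5,0.07,-0.15,-0.039,1],[-0.565,0.08,-0.15,-0.039,1],[-0.634,0.09,-0.15,-0.039,1],[-0.7,0.1,-0.15,-0.039,1]]

```text
clock: 8.05
tool_pos: [0.5136, -0.0643, 0.2251]
orientation: [[0.027, 1.0, 0.014], [1.0, -0.027, 0.005], [0.005, 0.014, -1.0]]
contact_force: [-0.7, 0.2, -3.4]
grip_width: 0.0553
```

move_arm:
  steps:
    - [[-0.07,0.005,0,0,1],[-0.14,0.01,0,0,1],[-0.2,0.015,0,0,1],[-0.25,0.02,0,0,1],[-0.276,0.02,0,0,1],[-0.276,0.02,0,0,1]]

```text
clock: 8.65
tool_pos: [0.5228, -0.2321, 0.2262]
orientation: [[0.03, 0.999, 0.02], [1.0, -0.03, 0.004], [0.005, 0.02, -1.0]]
contact_force: [-0.6, 1.1, -3.4]
grip_width: 0.0553
```

```bash
python3 snap.py s1 wrist scene top; python3 -c "
import cv2
t=cv2.imread('pics/s1_top.png');cv2.imwrite('pics/s1_topc.png',cv2.resize(t[150:260,400:560],None,fx=4.5,fy=4.5,interpolation=cv2.INTER_CUBIC))"
```

```text
clock 8.65
tool_pos [ 0.5228 -0.2321  0.2262]
contact_force [-0.6017  1.1487 -3.3939]
grip_width 0.05532120741687109
joints [-24.2656  22.0381   7.2885  74.2914   0.6804  67.4587]
[[ 0.0299  0.9993  0.0201]
 [ 0.9995 -0.03    0.0039]
 [ 0.0046  0.02   -0.9998]]
```

View pics/s1_wrist.png

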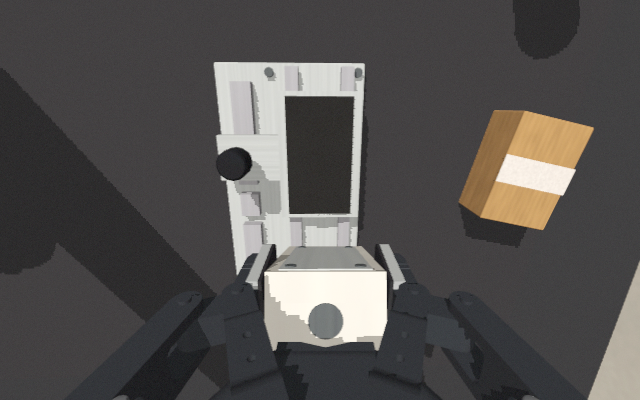

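View pics/s1_scene.png

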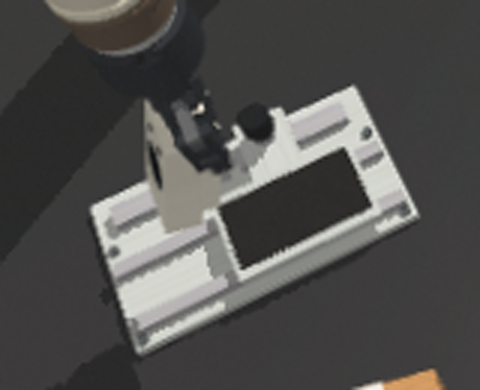

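View pics/s1_topc.png

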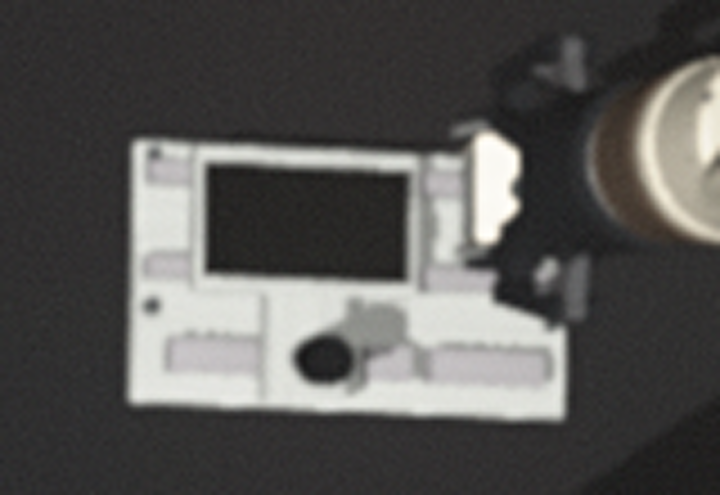

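```bash
python3 -c "
import cv2
t=cv2.imread('pics/s1_wrist.png');cv2.imwrite('pics/c7.png',cv2.resize(t[60:230,205:375],None,fx=3.5,fy=3.5,interpolation=cv2.INTER_CUBIC))
cv2.imwrite('pics/c8.png',cv2.resize(t[230:370,240:410],None,fx=4,fy=4,interpolation=cv2.INTER_CUBIC))"
```

```text
(no output)
```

View pics/c7.png

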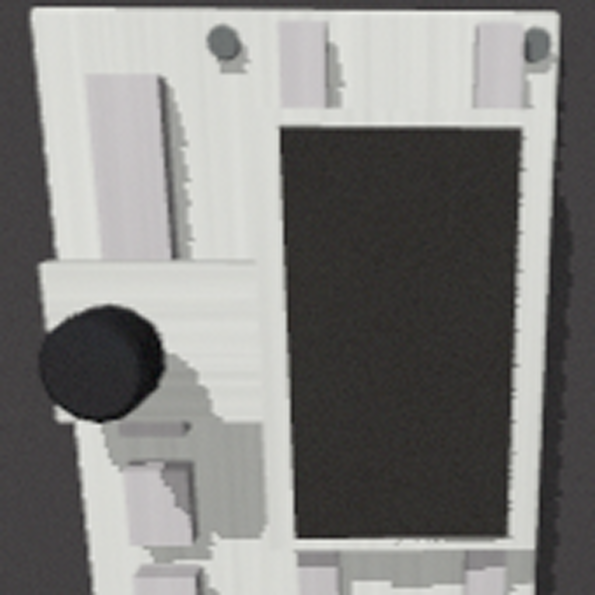

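View pics/c8.png

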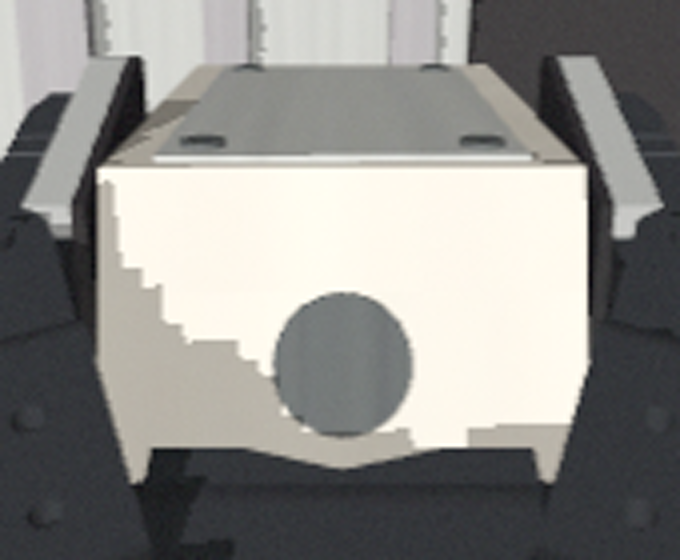

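Run:
```python
from pose import *; import pickle
s=pickle.load(open("s1.pkl","rb"))
p=plane("wrist",np.array([(281,127),(296,538),(508,536),(522,127)])/3.5+[205,60],.040,s)
e=p[1]-p[0]+p[2]-p[3]
print(p.mean(0),np.linalg.norm(np.roll(p,-1,0)-p,axis=1),np.degrees(np.arctan2(e[1],e[0])))
# module: constrain: y-axis = tool y, search tilt and (u,v) of tcp
from scipy.optimize import least_squares
px=np.array([(203,64),(480,64),(587,166),(97,166),(343,365)])/4+[240,230]
obj=np.array([(-.035,-.028,.022),(-.035,.028,.022),(.055,.028,.022),(.055,-.028,.022),(.055,0,0)])
R=np.array(s['orientation']); dd=-R[:,0]; up=-R[:,2]; ty=R[:,1]
def P(q):
    th,u,v,w=q; x=np.cos(th)*dd+np.sin(th)*up; z=-np.sin(th)*dd+np.cos(th)*up
    M=np.c_[x,ty,z]; c=s['tool_pos']-.006*up-M@np.array([u,w,v]); return (M@obj.T).T+c
for n in (4,5):
    f=lambda q:(proj("wrist",P(q),s)-px)[:n].ravel()
    r=least_squares(f,[2,.04,.01,0],x_scale=[.1,.01,.01,.01]); print(np.degrees(r.x[0]),r.x[1:],np.abs(r.fun).max())
```

```text
[ 0.521  -0.2038  0.04  ] [0.1293 0.0711 0.1292 0.0708] -91.99826653461106
110.98343831326129 [0.0389 0.0164 0.0005] 1.1581198382962157
110.95415210606629 [0.0384 0.0164 0.0005] 1.2141937826337994
```

Finding: the grip point has crept to about 5 mm from the back face (v≈+16), so laying the module flat now would put the fingertips into the pad. Plan: set it upright on its nose on the rubber, regrip shallowly at the tail, then roll it over. First I'll approach the pad.

move_arm:
  steps:
    - [[0.03,-0.003,0.05,0,1],[0.06,-0.006,0.09,0,1],[0.073,-0.007,0.12,0,1],[0.073,-0.007,0.14,0,1],[0.073,-0.007,0.145,0,1],[0.073,-0.007,0.145,0,1]]

```text
clock: 9.4
tool_pos: [0.5207, -0.1846, 0.1388]
orientation: [[0.026, 1.0, 0.017], [1.0, -0.026, 0.005], [0.006, 0.017, -1.0]]
contact_force: [0.5, 0.5, -3.8]
grip_width: 0.0552
```

```bash
python3 snap.py s2 scene; python3 -c "
from plant import ctrl
s=ctrl.get_state();print(s['contact_force'])"
```

```text
clock 9.4
tool_pos [ 0.5207 -0.1846  0.1388]
contact_force [ 0.528   0.4698 -3.8384]
grip_width 0.05523649102076838
joints [-19.8329  23.4819  -4.1599  61.5376   0.6175  71.6434]
[[ 0.0256  0.9995  0.0171]
 [ 0.9997 -0.0257  0.0053]
 [ 0.0057  0.017  -0.9998]]
[-0.79546649  0.67352168 -3.24405846]
```

View pics/s2_scene.png

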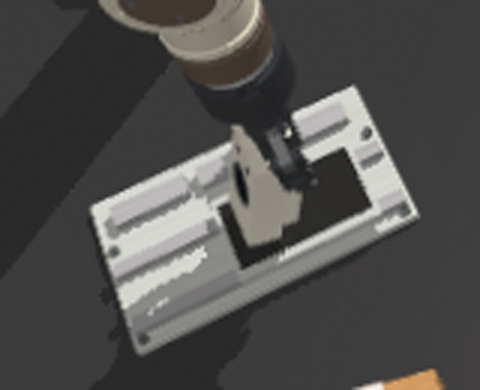

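move_arm:
  steps:
    - [[0,0,0.006,0,1],[0,0,0.012,0,1],[0,0,0.017,0,1],[0,0,0.017,0,1]]

```text
clock: 9.85
tool_pos: [0.5215, -0.1853, 0.1293]
orientation: [[0.026, 0.999, 0.019], [1.0, -0.026, 0.004], [0.005, 0.019, -1.0]]
contact_force: [0.2, -0.9, -2.9]
grip_width: 0.0555
```

move_arm:
  steps:
    - [[0,0,0.004,0,1],[0,0,0.007,0,1],[0,0,0.007,0,1]]

```text
clock: 10.15
tool_pos: [0.5216, -0.1864, 0.1282]
orientation: [[0.027, 0.999, 0.02], [1.0, -0.027, 0.001], [0.001, 0.02, -1.0]]
contact_force: [-5.1, 1.6, 14.7]
grip_width: 0.0554
```

move_arm:
  steps:
    - [[-0.0075,0,0.004,0,1],[-0.015,0,0.001,0,1],[-0.022,0,-0.001,0,1],[-0.028,0,-0.003,0,1],[-0.035,0,-0.005,0,1],[-0.041,0,-0.0065,0,1]]

```text
clock: 10.75
tool_pos: [0.5205, -0.2115, 0.1316]
orientation: [[0.028, 0.999, 0.019], [1.0, -0.028, 0.001], [0.001, 0.019, -1.0]]
contact_force: [0.2, 1.3, -3.5]
grip_width: 0.0553
```

```bash
python3 snap.py s3 wrist scene;python3 -c "
import cv2
t=cv2.imread('pics/s3_wrist.png')
cv2.imwrite('pics/c9.png',cv2.resize(t[230:370,240:410],None,fx=4,fy=4,interpolation=cv2.INTER_CUBIC))"
```

```text
clock 10.75
tool_pos [ 0.5205 -0.2115  0.1316]
contact_force [ 0.1846  1.3151 -3.4588]
grip_width 0.055310334725175055
joints [-22.3409  24.7098  -3.4141  60.8684   0.4704  69.256 ]
[[ 0.0278  0.9994  0.0194]
 [ 0.9996 -0.0278  0.0009]
 [ 0.0014  0.0194 -0.9998]]
```

View pics/c9.png

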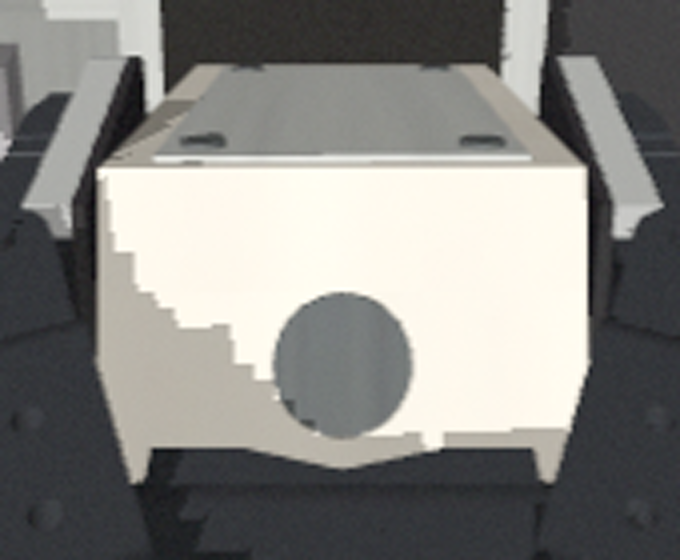

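View pics/s3_scene.png

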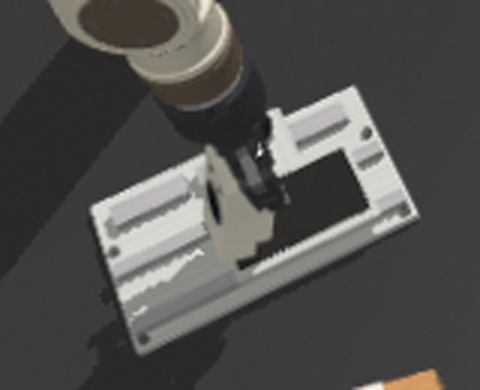

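Friction on the pad wasn't enough: no rotation, and nothing else disturbed. The foam's fixed stop makes a better wall, so I'll take the module back and square it up against that.

move_arm:
  steps:
    - [[0,0,-0.06,0,1],[0.03,-0.003,-0.12,0,1],[0.09,-0.009,-0.165,0.039,1],[0.16,-0.016,-0.165,0.039,1],[0.23,-0.023,-0.165,0.039,1],[0.305,-0.03,-0.165,0.039,1],[0.38,-0.038,-0.165,0.039,1],[0.455,-0.046,-0.165,0.039,1],[0.53,-0.053,-0.165,0.039,1],[0.605,-0.061,-0.165,0.039,1],[0.68,-0.069,-0.165,0.039,1],[0.755,-0.077,-0.165,0.039,1]]

```text
clock: 12.05
tool_pos: [0.4849, 0.2443, 0.2304]
orientation: [[0.089, 0.996, 0.02], [0.996, -0.089, 0.001], [0.002, 0.02, -1.0]]
contact_force: [1.0, -0.3, -3.6]
grip_width: 0.0549
```

```bash
cat > goto.py <<'E'
# print shares to reach world TCP (x y z) and tool-y angle
from h import *; import sys
s=ctrl.get_state(); R=np.array(s['orientation'])
t=np.array([float(a) for a in sys.argv[1:4]]); v=R.T@(t-s['tool_pos'])/.6
a=np.degrees(np.arctan2(R[1,1],R[0,1]))
print("shares",np.round(v,4)," turn",round(-(float(sys.argv[4])-a)/90,4), "pos",np.round(s['tool_pos'],4),"F",np.round(s['contact_force'],1),"z",np.round(R[:,2],3))
E
python3 goto.py .4818 .2926 .16 -5.1
```

```text
shares [ 0.0794 -0.0148  0.1172]  turn -0.0003 pos [0.4849 0.2443 0.2304] F [ 1.  -0.3 -3.6] z [ 0.02   0.001 -1.   ]
```

move_arm:
  steps:
    - [[0.05,-0.01,0.02,0,1],[0.0794,-0.016,0.06,0,1],[0.0794,-0.016,0.1,0,1],[0.0794,-0.016,0.117,0,1],[0.0794,-0.016,0.117,0,1]]

```text
clock: 12.55
tool_pos: [0.4797, 0.2918, 0.1581]
orientation: [[0.089, 0.996, 0.016], [0.996, -0.089, -0.002], [-0.0, 0.016, -1.0]]
contact_force: [0.1, -1.1, -3.8]
grip_width: 0.0557
```

```bash
python3 snap.py f6 scene wrist; python3 goto.py .4808 .2926 .1065 -5.1
```

```text
clock 12.55
tool_pos [0.4797 0.2918 0.1581]
contact_force [ 0.057  -1.1444 -3.7514]
grip_width 0.055675991749185534
joints [ 31.5937  23.5499  -0.9423  64.7699  -0.5815 126.7134]
[[ 0.0893  0.9959  0.0163]
 [ 0.996  -0.0893 -0.0019]
 [-0.0004  0.0164 -0.9999]]
shares [ 0.     -0.0031  0.0905]  turn -0.0008 pos [0.4815 0.2924 0.1608] F [ 0.9  0.1 -3.8] z [ 0.021  0.001 -1.   ]
```

View pics/f6_scene.png

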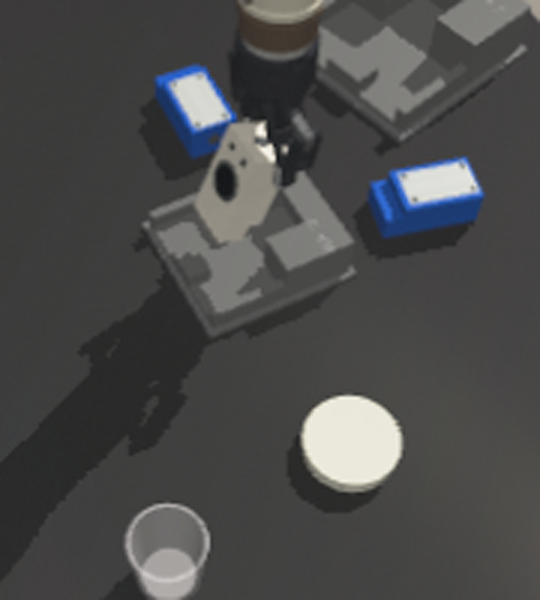

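View pics/f6_wrist.png

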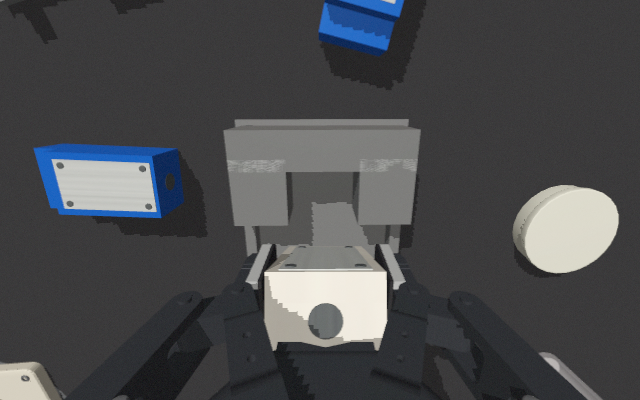

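move_arm:
  steps:
    - [[0,-0.002,0.03,0,1],[0,-0.002,0.055,0,1],[0,-0.002,0.075,0,1],[0,-0.002,0.085,0,1],[0,-0.002,0.0905,0,1],[0,-0.002,0.0905,0,1]]

```text
clock: 13.25
tool_pos: [0.4817, 0.2925, 0.1066]
orientation: [[0.09, 0.996, 0.021], [0.996, -0.09, 0.001], [0.003, 0.021, -1.0]]
contact_force: [0.3, 0.5, -4.0]
grip_width: 0.0553
```

```bash
python3 snap.py f7 scene; python3 goto.py .4808 .2926 .1065 -5.1
```

```text
clock 13.25
tool_pos [0.4817 0.2925 0.1066]
contact_force [ 0.2802  0.4867 -3.9513]
grip_width 0.05531301523156735
joints [ 31.5519  26.2284  -5.1161  57.5918  -0.5763 126.7295]
[[ 0.0903  0.9957  0.0211]
 [ 0.9959 -0.0903  0.0011]
 [ 0.003   0.0209 -0.9998]]
shares [-0.0001 -0.0014  0.0005]  turn -0.0009 pos [0.4816 0.2926 0.1068] F [-1.3 -0.3 -4.1] z [ 0.021  0.001 -1.   ]
```

View pics/f7_scene.png

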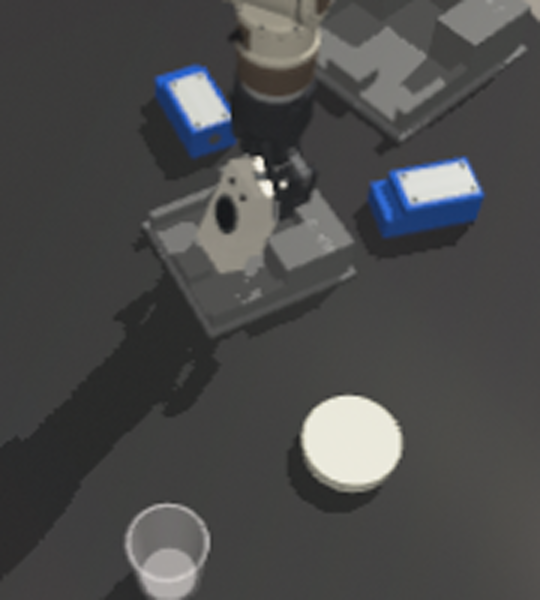

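move_arm:
  steps:
    - [[-0.007,0,-0.001,0,1],[-0.0133,0,-0.0017,0,1],[-0.02,0,-0.003,0,1],[-0.0267,0,-0.005,0,1],[-0.0333,0,-0.0067,0,1],[-0.04,0,-0.0083,0,1],[-0.0467,0,-0.01,0,1],[-0.0533,0,-0.0117,0,1],[-0.06,0,-0.0133,0,1],[-0.066,0,-0.0133,0,1]]

```text
clock: 14.3
tool_pos: [0.4789, 0.2538, 0.116]
orientation: [[0.09, 0.996, 0.024], [0.996, -0.09, 0.003], [0.005, 0.024, -1.0]]
contact_force: [0.1, 3.4, 4.2]
grip_width: 0.0553
```

```bash
python3 snap.py f8 scene wrist;python3 -c "
import cv2
t=cv2.imread('pics/f8_wrist.png')
cv2.imwrite('pics/c10.png',cv2.resize(t[200:370,230:420],None,fx=3.5,fy=3.5,interpolation=cv2.INTER_CUBIC))"
```

```text
clock 14.3
tool_pos [0.4789 0.2538 0.116 ]
contact_force [0.0994 3.3831 4.1738]
grip_width 0.05525202625587204
joints [ 28.1705  23.3513  -8.1654  57.1844  -0.4797 123.3156]
[[ 0.0897  0.9957  0.0239]
 [ 0.996  -0.0898  0.0033]
 [ 0.0055  0.0235 -0.9997]]
```

View pics/c10.png

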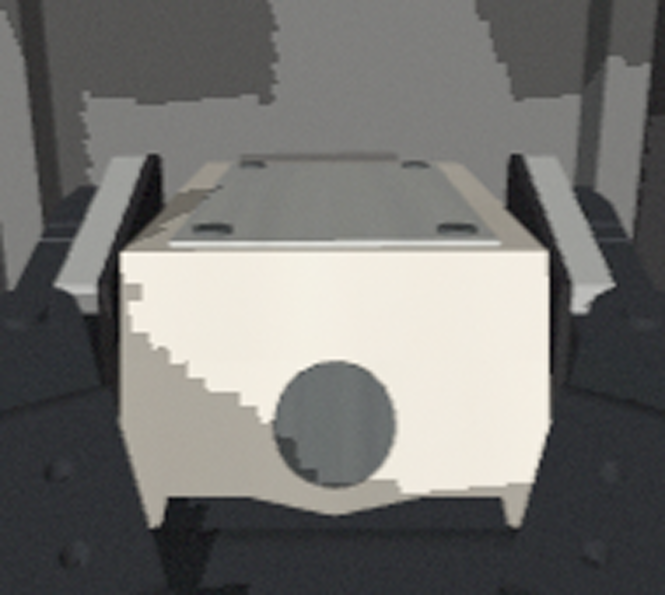

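View pics/f8_scene.png

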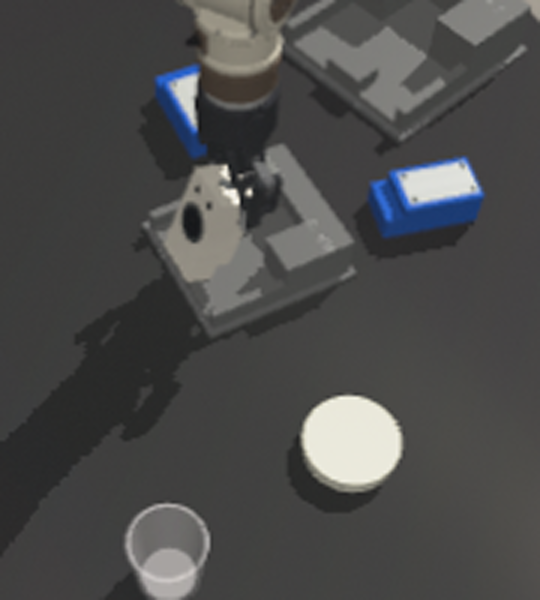

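The nose edge rode over the 15 mm stop (N sat about 17 mm high). I'll back off, lower until the nose touches the floor (which puts N at about 11 mm), then push against the stop.

move_arm:
  steps:
    - [[0,0,-0.012,0,1],[0.02,0,-0.015,0,1],[0.05,0,-0.012,0,1],[0.0667,0,0,0,1],[0.0667,0,0.012,0,1],[0.0667,0,0.02,0,1],[0.0667,0,0.026,0,1],[0.0667,0,0.029,0,1],[0.0667,0,0.029,0,1]]

```text
clock: 15.3
tool_pos: [0.4821, 0.2933, 0.0985]
orientation: [[0.088, 0.996, 0.023], [0.996, -0.088, 0.0], [0.002, 0.023, -1.0]]
contact_force: [-4.2, 0.5, 5.9]
grip_width: 0.0555
```

move_arm:
  steps:
    - [[-0.0067,0,-0.001,0,1],[-0.015,0,-0.0033,0,1],[-0.0217,0,-0.0063,0,1],[-0.0283,0,-0.0083,0,1],[-0.035,0,-0.0105,0,1],[-0.0417,0,-0.0117,0,1],[-0.0483,0,-0.0133,0,1],[-0.055,0,-0.0147,0,1],[-0.0617,0,-0.015,0,1],[-0.066,0,-0.015,0,1]]

```text
clock: 16.3
tool_pos: [0.4806, 0.259, 0.1093]
orientation: [[0.085, 0.996, 0.028], [0.996, -0.085, 0.011], [0.013, 0.027, -1.0]]
contact_force: [1.8, 6.9, 3.7]
grip_width: 0.0553
```

```bash
python3 snap.py f9 scene wrist;python3 -c "
import cv2
t=cv2.imread('pics/f9_wrist.png')
cv2.imwrite('pics/c11.png',cv2.resize(t[200:370,230:420],None,fx=3.5,fy=3.5,interpolation=cv2.INTER_CUBIC))"
```

```text
clock 16.3
tool_pos [0.4806 0.259  0.1093]
contact_force [1.7805 6.9082 3.6896]
grip_width 0.055300282634734535
joints [ 28.4204  23.8862  -8.4631  55.9567  -0.1894 123.3094]
[[ 0.0851  0.996   0.0276]
 [ 0.9963 -0.0854  0.0112]
 [ 0.0135  0.0265 -0.9996]]
```

View pics/c11.png

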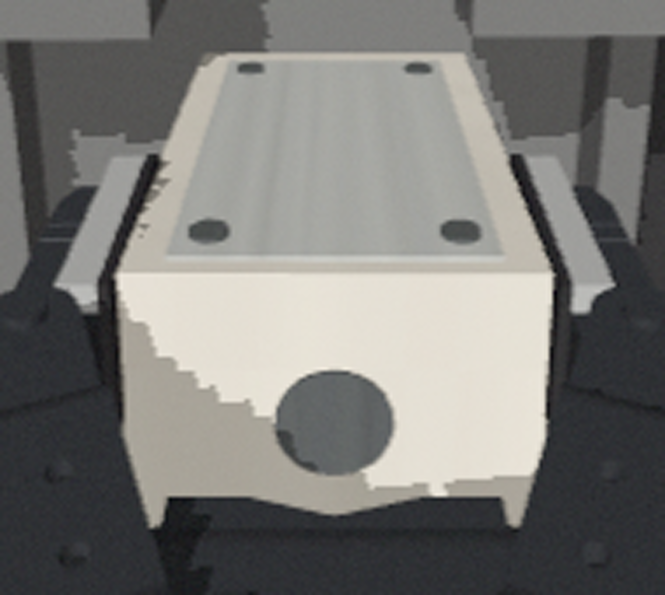

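View pics/f9_scene.png

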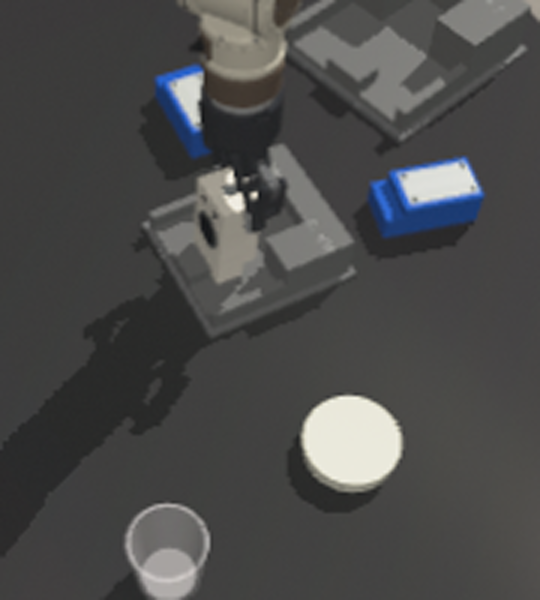

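It rotated back. Estimating the angle now.

```bash
cat > fit.py <<'E'
from pose import *; import pickle
from scipy.optimize import least_squares
def fit(s,obj,px,th0,foam=True,off=.006):
    obj=np.array(obj);px=np.array(px)
    R=np.array(s['orientation']); dd=-R[:,0]; up=-R[:,2]; ty=R[:,1]
    def P(q,o=obj):
        th,u,v,w=q; x=np.cos(th)*dd+np.sin(th)*up; z=-np.sin(th)*dd+np.cos(th)*up
        M=np.c_[x,ty,z]; c=s['tool_pos']-off*up-M@np.array([u,w,v]); return (M@np.atleast_2d(o).T).T+c
    f=lambda q:(proj("wrist",P(q),s)-px).ravel()
    r=least_squares(f,[np.radians(th0),.04,.01,0],x_scale=[.1,.01,.01,.01])
    print("theta",np.degrees(r.x[0]),"grip u,v,w mm",r.x[1:]*1000,"res",np.abs(r.fun).max())
    for n,p in dict(N=(-.055,0,-.022),U=(-.055,0,.008),C=(0,0,0)).items():
        q=P(r.x,np.array(p))[0]; print(n,"world",q,"foam",((q-seat)@d,q[2]-seat[2]) if foam else "")
E
python3 - <<'E'
from fit import *
s=pickle.load(open("f9.pkl","rb"))
fit(s,[(-.035,-.028,.022),(-.035,.028,.022),(.055,.028,.022),(.055,-.028,.022),(.055,0,0)],np.array([(203,54),(468,54),(553,272),(117,272),(334,422)])/3.5+[230,200],95)
E
```

```text
theta 94.15004672811632 grip u,v,w mm [37.0659 12.8493  0.4608] res 1.4280907404217373
N world [0.4792 0.2188 0.0135] foam (np.float64(0.058271273097416906), np.float64(0.001514884510194766))
U world [0.4818 0.2487 0.0117] foam (np.float64(0.028323354799743617), np.float64(-0.0002520820393935412))
C world [0.4799 0.2441 0.0671] foam (np.float64(0.0330713828928821), np.float64(0.05510424783943825))
```

move_arm:
  steps:
    - [[-0.005,0,0,0,1],[-0.01,0,0.001,0,1],[-0.0135,0,0.002,0,1],[-0.0135,0,0.004,0,1],[-0.0135,0,0.004,0,1]]

```text
clock: 16.9
tool_pos: [0.4809, 0.2554, 0.109]
orientation: [[0.083, 0.996, 0.03], [0.996, -0.084, 0.021], [0.023, 0.028, -0.999]]
contact_force: [-2.8, 8.9, 9.6]
grip_width: 0.0552
```

```bash
python3 snap.py f10 wrist;python3 -c "
import cv2
t=cv2.imread('pics/f10_wrist.png')
cv2.imwrite('pics/c12.png',cv2.resize(t[200:370,230:420],None,fx=3.5,fy=3.5,interpolation=cv2.INTER_CUBIC))"
```

```text
clock 16.9
tool_pos [0.4809 0.2554 0.109 ]
contact_force [-2.7594  8.9375  9.6028]
grip_width 0.05521031818141065
joints [ 27.8348  23.5198  -9.1185  55.2865   0.2633 122.6189]
[[ 0.083   0.9961  0.0299]
 [ 0.9963 -0.0836  0.021 ]
 [ 0.0234  0.028  -0.9993]]
```

View pics/c12.png

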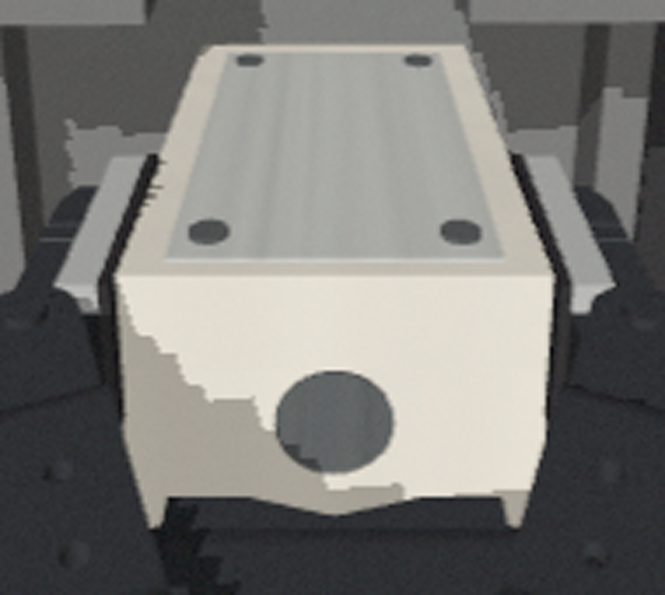

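Run:
```python
from fit import *
s=pickle.load(open("f10.pkl","rb"))
fit(s,[(-.035,-.028,.022),(-.035,.028,.022),(.055,.028,.022),(.055,-.028,.022),(.055,0,0)],np.array([(203,46),(467,46),(553,275),(117,275),(334,421)])/3.5+[230,200],95)
```

```text
theta 92.70225497298563 grip u,v,w mm [37.4358 12.8816  0.4784] res 1.1064367786258344
N world [0.4801 0.2184 0.0115] foam (np.float64(0.058643233383995304), np.float64(-0.0005423032217235259))
U world [0.4826 0.2483 0.0107] foam (np.float64(0.028651819469352836), np.float64(-0.0012548633572927632))
C world [0.4805 0.2417 0.0659] foam (np.float64(0.03534809566857963), np.float64(0.05389802595382788))
```

move_arm:
  steps:
    - [[0,0,0,0,0.4],[0,0,0,0,0.33],[0,0,0,0,0.28],[0,0,0,0,0.22],[0,0,0,0,0.15],[0,0,0,0,0.15]]

```text
clock: 17.55
tool_pos: [0.4808, 0.2551, 0.1088]
orientation: [[0.083, 0.996, 0.029], [0.996, -0.084, 0.02], [0.023, 0.028, -0.999]]
contact_force: [-0.1, -0.5, -0.0]
grip_width: 0.0726
```

```bash
python3 snap.py f11 wrist scene
```

```text
clock 17.55
tool_pos [0.4808 0.2551 0.1088]
contact_force [-0.0715 -0.513  -0.0413]
grip_width 0.0725887956393567
joints [ 27.8143  23.535   -9.1375  55.2859   0.2509 122.6189]
[[ 0.0833  0.9961  0.0295]
 [ 0.9963 -0.084   0.0205]
 [ 0.0229  0.0276 -0.9994]]
```

View pics/f11_wrist.png

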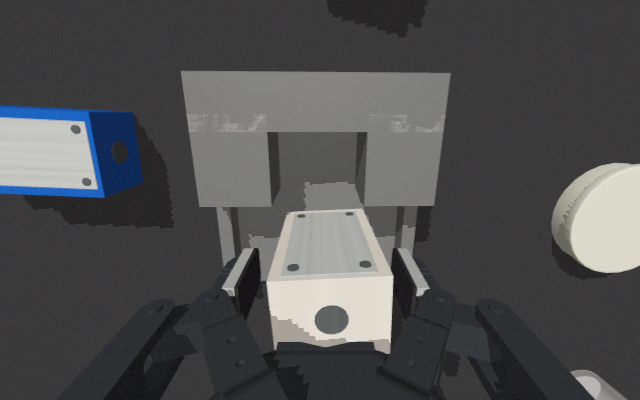

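View pics/f11_scene.png

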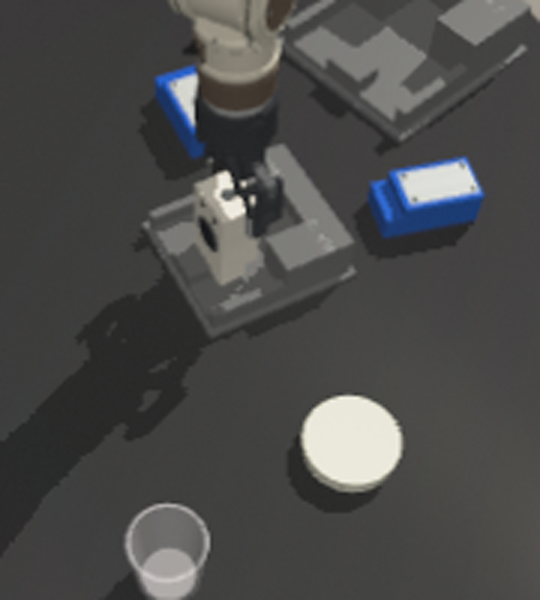

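Standing square on its nose, window against the stop. Regripping shallowly at the tail, toward the window side.

move_arm:
  steps:
    - [[0,0.004,-0.013,0,0.15],[-0.011,0.004,-0.0267,0,0.15],[-0.022,0.004,-0.0267,0,0.15],[-0.033,0.004,-0.0267,0,0.15],[-0.033,0.004,-0.0267,0,0.15],[-0.033,0.004,-0.0267,0,0.15]]

```text
clock: 18.25
tool_pos: [0.481, 0.2345, 0.1244]
orientation: [[0.084, 0.996, 0.029], [0.996, -0.085, 0.021], [0.023, 0.028, -0.999]]
contact_force: [0.5, -0.0, 0.9]
grip_width: 0.0726
```

```bash
python3 snap.py f12 wrist
```

```text
clock 18.25
tool_pos [0.481  0.2345 0.1244]
contact_force [ 0.5141 -0.0223  0.9438]
grip_width 0.0726383644312475
joints [ 25.8132  21.6791  -9.3789  56.9118   0.3325 120.6562]
[[ 0.084   0.996   0.0294]
 [ 0.9962 -0.0846  0.0206]
 [ 0.0231  0.0275 -0.9994]]
```

View pics/f12_wrist.png

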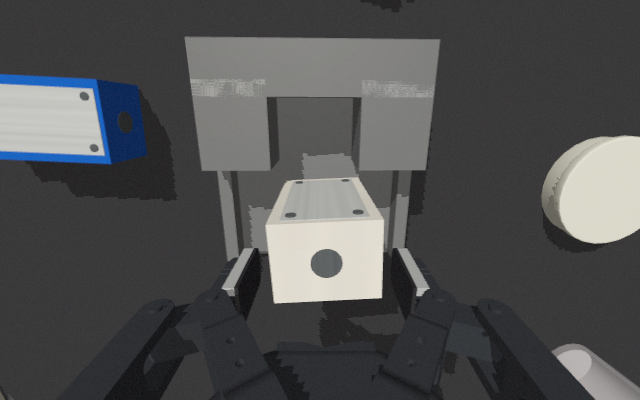

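Run:
```python
from pose import *; import pickle
s=pickle.load(open("f12.pkl","rb"))
W=pose(s,[(-.035,-.028,.022),(-.035,.028,.022),(.055,.028,.022),(.055,-.028,.022),(.055,-.028,-.022),(.055,.028,-.022)],[(289,180),(358,178),(383,219),(269,223),(274,300),(382,294)])
Z=np.array(s['orientation'])[:,2]
for o in (0,.006,.025): print(o,(np.linalg.inv(W)@np.r_[s['tool_pos']+o*Z,1])[:3]*1000)
y=W[:3,1];print(np.degrees(np.arctan2(y[1],y[0])))
```

```text
res 1.8893313006730637 center [0.4826 0.2424 0.0628] x [-0.0072  0.0069  1.    ] z [ 0.0536  0.9985 -0.0065] tilt 90.35531082269627
0 [61.5171 -0.7271 -8.3811]
0.006 [55.5208 -0.603  -8.2093]
0.025 [36.5327 -0.2102 -7.6649]
-3.072392264900431
```

move_arm:
  steps:
    - [[0,0,0,0,0.3],[0,0,0,0,0.5],[0,0,0,0,1],[0,0,0,0,1],[0,0,0,0,1],[0,0,0,0,1]]

```text
clock: 18.9
tool_pos: [0.4814, 0.235, 0.1248]
orientation: [[0.084, 0.996, 0.03], [0.996, -0.084, 0.021], [0.024, 0.028, -0.999]]
contact_force: [-0.0, 0.5, 5.3]
grip_width: 0.055
```

```bash
python3 snap.py f13 wrist
```

```text
clock 18.9
tool_pos [0.4814 0.235  0.1248]
contact_force [-0.0286  0.5329  5.2769]
grip_width 0.0550236509426004
joints [ 25.8392  21.6692  -9.3239  56.9111   0.3392 120.6567]
[[ 0.0835  0.996   0.0303]
 [ 0.9962 -0.0842  0.0213]
 [ 0.0237  0.0284 -0.9993]]
```

View pics/f13_wrist.png

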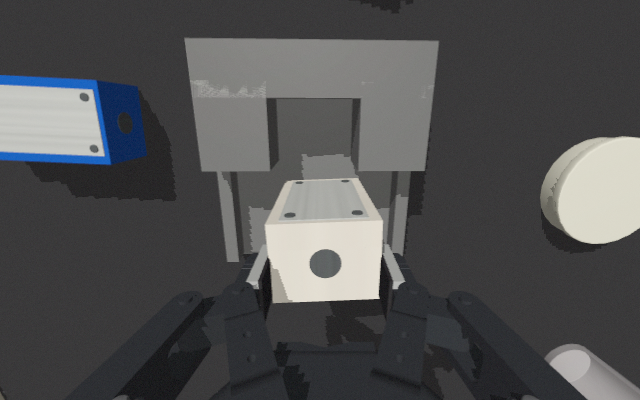

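```bash
python3 -c "
import cv2
t=cv2.imread('pics/f13_wrist.png')
cv2.imwrite('pics/c13.png',cv2.resize(t[25:310,180:450],None,fx=2.1,fy=2.1,interpolation=cv2.INTER_CUBIC))"
```

```text
(no output)
```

View pics/c13.png

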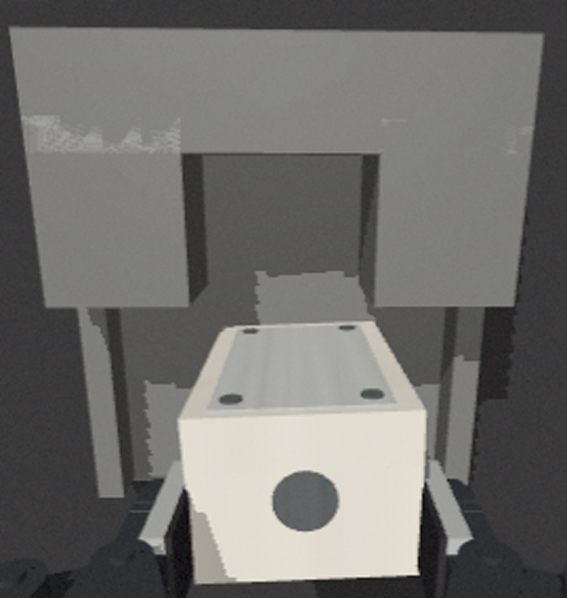

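Run:
```python
from pose import *; import pickle
s=pickle.load(open("f13.pkl","rb"))
q=lambda l:np.array(l)/2.1+[180,25]
p=plane("wrist",q([(182,153),(380,153),(189,306),(375,306)]),.058,s); print(p)
seat2=p[:2].mean(0)+.047*d; seat3=p[2:].mean(0); print("lip mid",p[:2].mean(0),"mouth mid",seat3, "seat est",seat2)
dd=seat3-p[:2].mean(0); print("foam ang",np.degrees(np.arctan2(dd[1],dd[0])))
W=pose(s,[(-.035,-.028,.022),(-.035,.028,.022),(.055,.028,.022),(.055,-.028,.022),(.055,-.028,-.022),(.055,.028,-.022)],q([(222,328),(377,321),(425,409),(180,421),(195,583),(417,573)]))
y=W[:3,1];print("yaw y",np.degrees(np.arctan2(y[1],y[0])))
lat=np.array([-d[1],d[0],0])
for n,pt in dict(C=(0,0,0),N=(-.055,0,-.022),U=(-.055,0,.008),T=(.055,0,0)).items():
    a=(W@[*pt,1])[:3]-seat3; print(n,"along",a@d,"lat",a@lat,"z",a[2]+.058)
Z=np.array(s['orientation'])[:,2]
print((np.linalg.inv(W)@np.r_[s['tool_pos']+.012*Z,1])[:3]*1000)
```

```text
[[0.4536 0.3269 0.058 ]
 [0.5127 0.322  0.058 ]
 [0.449  0.2807 0.058 ]
 [0.5089 0.2753 0.058 ]]
lip mid [0.4831 0.3245 0.058 ] mouth mid [0.479 0.278 0.058] seat est [0.479  0.2777 0.058 ]
foam ang -95.1131283207009
res 1.6855993036825794 center [0.4822 0.2431 0.0655] x [-0.0131  0.0025  0.9999] z [ 0.0506  0.9987 -0.0018] tilt 90.07549971743413
yaw y -2.901398155366418
C along 0.0345439436080458 lat 0.0062451771934990755 z 0.0654807446818792
N along 0.05660163954287722 lat 0.0077786705367286334 z 0.010525249522497775
U along 0.026621783471345303 lat 0.0066808048932148496 z 0.010471203625115985
T along 0.034471475459004454 lat 0.00551678532217961 z 0.12047587349934061
[47.3203  0.6019 -7.9629]
```

```bash
for t in ".4749 .2356 .1578" ".4806 .3013 .1578"; do python3 goto.py $t -7; done
```

```text
shares [ 0.0015 -0.0093 -0.0553]  turn 0.0241 pos [0.4814 0.235  0.1248] F [-0.5 -0.3  5.5] z [ 0.03   0.021 -0.999]
shares [ 0.1113 -0.0091 -0.0526]  turn 0.0241 pos [0.4814 0.235  0.1248] F [-0.5 -0.3  5.5] z [ 0.03   0.021 -0.999]
```

move_arm:
  steps:
    - [[0,0,-0.02,0,1],[0.0015,-0.005,-0.04,0.0241,1],[0.0015,-0.0093,-0.0553,0.0241,1],[0.0015,-0.0093,-0.0553,0.0241,1],[0.025,-0.0093,-0.055,0.0241,1],[0.05,-0.0093,-0.054,0.0241,1],[0.06,-0.0093,-0.054,0.0241,1],[0.06,-0.0093,-0.054,0.0241,1]]

```text
clock: 19.75
tool_pos: [0.4778, 0.2721, 0.1573]
orientation: [[0.119, 0.992, 0.03], [0.993, -0.12, 0.021], [0.025, 0.027, -0.999]]
contact_force: [-1.1, -0.4, -4.2]
grip_width: 0.0548
```

```bash
python3 snap.py f14 wrist;python3 -c "
import cv2
t=cv2.imread('pics/f14_wrist.png')
cv2.imwrite('pics/c14.png',cv2.resize(t[25:310,180:450],None,fx=2.1,fy=2.1,interpolation=cv2.INTER_CUBIC))"
```

```text
clock 19.75
tool_pos [0.4778 0.2721 0.1573]
contact_force [-1.088  -0.353  -4.1979]
grip_width 0.05483077876181894
joints [ 29.5506  21.4078  -4.3726  62.1354   0.212  126.4054]
[[ 0.1189  0.9925  0.0298]
 [ 0.9926 -0.1196  0.0212]
 [ 0.0246  0.0271 -0.9993]]
```

View pics/c14.png

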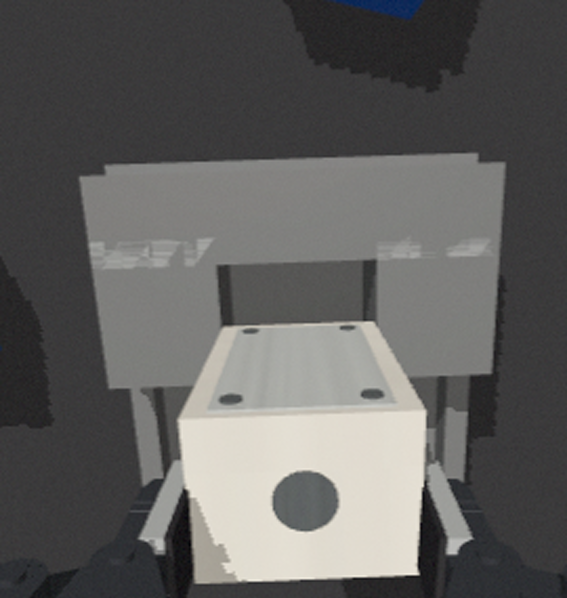

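```bash
cat > al.py <<'E'
from pose import *; import pickle
def al(name,lip,outer,mod=[(222,328),(377,321),(425,409),(180,421),(195,583),(417,573)]):
    s=pickle.load(open(name+".pkl","rb")); q=lambda l:np.array(l)/2.1+[180,25]
    p=plane("wrist",q(lip),.058,s); o=plane("wrist",q(outer),.058,s)
    dy=o[1]-o[0]+o[3]-o[2]; ang=np.degrees(np.arctan2(dy[1],dy[0])); print("foam y ang",ang,"width",np.linalg.norm(o[1]-o[0]))
    a=np.radians(ang); lat=np.array([np.cos(a),np.sin(a),0]); dd=np.array([lat[1],-lat[0],0]); L=p.mean(0)
    W=pose(s,[(-.035,-.028,.022),(-.035,.028,.022),(.055,.028,.022),(.055,-.028,.022),(.055,-.028,-.022),(.055,.028,-.022)],q(mod))
    y=W[:3,1];print("mod y ang",np.degrees(np.arctan2(y[1],y[0])))
    for n,pt in dict(C=(0,0,0),N=(-.055,0,-.022),U=(-.055,0,.008)).items():
        b=(W@[*pt,1])[:3]-L; print(n,"from lip: along",b@dd*1000,"lat",b@lat*1000,"z above seat",(b[2]+.046)*1000)
E
python3 -c "
from al import *
al('f14',[(218,265),(376,261)],[(110,388),(492,374),(80,178),(505,163)])"
```

```text
foam y ang -5.052575389741323 width 0.15145105935730097
res 1.6855993036829773 center [0.4787 0.2802 0.098 ] x [-0.0117  0.0019  0.9999] z [ 0.0861  0.9963 -0.0009] tilt 90.05131357152673
mod y ang -4.940120725888625
C from lip: along 44.1802664107157 lat -0.5665197039184084 z above seat 85.9664508412689
N from lip: along 66.22887146666311 lat 0.1281307990914783 z above seat 30.99030623503521
U from lip: along 36.22894098089312 lat 0.06957242949965718 z above seat 30.96307084779158
```

Aligned to within 0.6 mm of the cutout centre line; the step face is 36 mm from the lip. Driving the nose into the lip and over it.

move_arm:
  steps:
    - [[0.02,-0.0006,0.0005,0,1],[0.04,-0.0013,0.0009,0,1],[0.06,-0.0019,0.0014,0,1],[0.0728,-0.0023,-0.0001,0,1],[0.0853,-0.0026,-0.0005,0,1],[0.0978,-0.0031,0.0003,0,1],[0.1102,-0.0035,0.0021,0,1],[0.1225,-0.004,0.0049,0,1]]

```text
clock: 20.6
tool_pos: [0.4837, 0.3427, 0.1559]
orientation: [[0.12, 0.992, 0.029], [0.993, -0.121, 0.014], [0.018, 0.027, -0.999]]
contact_force: [-0.8, -5.2, 0.7]
grip_width: 0.0549
```

```bash
python3 snap.py f15 wrist scene;python3 -c "
import cv2
t=cv2.imread('pics/f15_wrist.png')
cv2.imwrite('pics/c15.png',cv2.resize(t[85:370,180:450],None,fx=2.1,fy=2.1,interpolation=cv2.INTER_CUBIC))"
```

```text
clock 20.6
tool_pos [0.4837 0.3427 0.1559]
contact_force [-0.8263 -5.1634  0.6763]
grip_width 0.05494910794955439
joints [ 35.4473  26.2352   2.913   64.8533  -0.2799 132.375 ]
[[ 0.1204  0.9923  0.0288]
 [ 0.9926 -0.1209  0.0145]
 [ 0.0179  0.0268 -0.9995]]
```

View pics/c15.png

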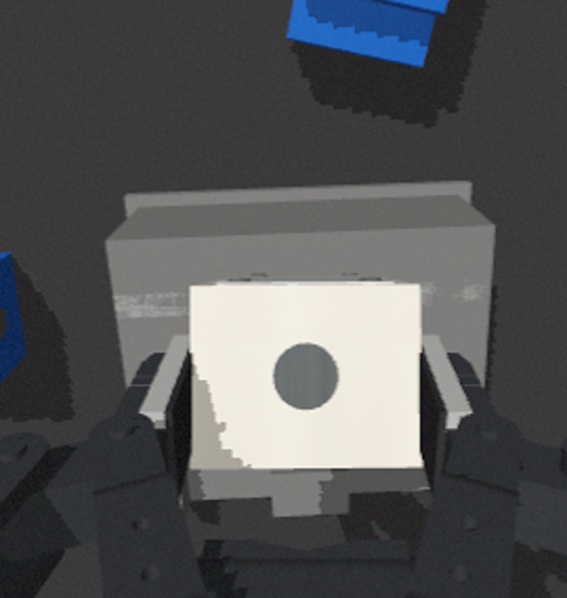

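View pics/f15_scene.png

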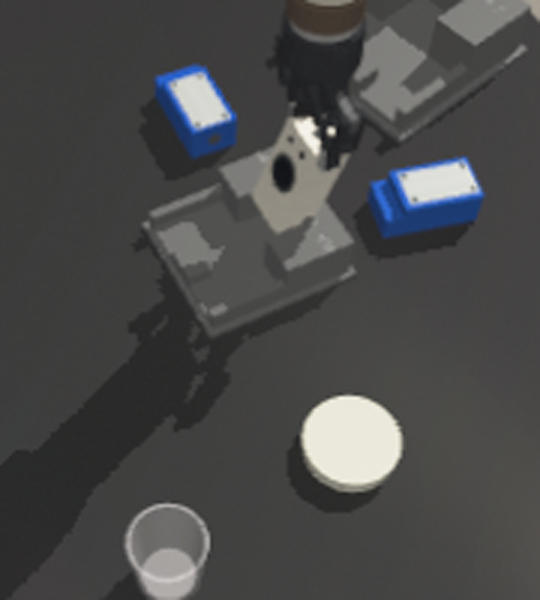

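Run:
```python
from fit import *
s=pickle.load(open("f15.pkl","rb"))
fit(s,[(.055,.028,.022),(.055,-.028,.022),(.055,-.028,-.022),(.055,.028,-.022)],np.array([(420,285),(189,286),(190,468),(421,468)])/2.1+[180,85],112,off=.012)
```

```text
theta 109.40480120983986 grip u,v,w mm [46.9367 -4.2563  0.7302] res 0.3886198642667864
N world [0.4798 0.294  0.0527] foam (np.float64(-0.01664812984219412), np.float64(0.040749027606480206))
U world [0.4835 0.3222 0.0433] foam (np.float64(-0.045092427707071725), np.float64(0.03129212631622692))
C world [0.4832 0.3321 0.098 ] foam (np.float64(-0.054888684147809765), np.float64(0.08598897393281123))
```

move_arm:
  steps:
    - [[0.0113,-0.0004,0.002,0,1],[0.0234,-0.0009,0.0054,0,1],[0.0351,-0.0014,0.0099,0,1],[0.0464,-0.0019,0.0155,0,1],[0.0572,-0.0025,0.0218,0,1],[0.0674,-0.003,0.0291,0,1],[0.077,-0.0035,0.0375,0,1]]

```text
clock: 21.4
tool_pos: [0.4899, 0.3921, 0.1383]
orientation: [[0.119, 0.992, 0.035], [0.993, -0.12, 0.02], [0.024, 0.032, -0.999]]
contact_force: [-0.9, 1.8, 13.2]
grip_width: 0.0546
```

```bash
python3 snap.py f16 wrist scene;python3 -c "
import cv2
t=cv2.imread('pics/f16_wrist.png')
cv2.imwrite('pics/c16.png',cv2.resize(t[115:400,180:450],None,fx=2.1,fy=2.1,interpolation=cv2.INTER_CUBIC))"
```

```text
clock 21.4
tool_pos [0.4899 0.3921 0.1383]
contact_force [-0.8562  1.7627 13.1762]
grip_width 0.054637136611852835
joints [ 38.8335  30.43     7.0171  64.2866  -0.3568 135.6954]
[[ 0.1192  0.9923  0.0352]
 [ 0.9926 -0.1199  0.0203]
 [ 0.0244  0.0325 -0.9992]]
```

View pics/c16.png

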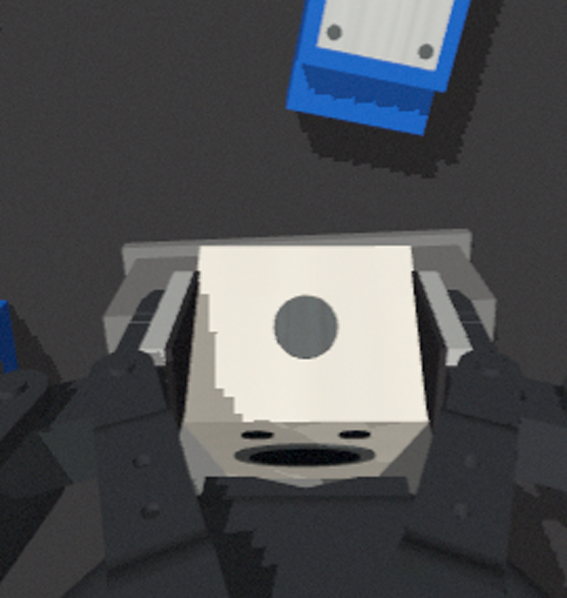

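View pics/f16_scene.png

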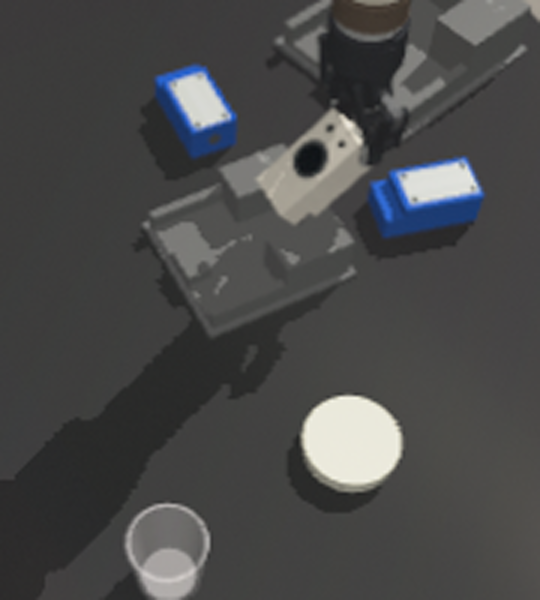

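```bash
python3 - <<'E'
from fit import *
s=pickle.load(open("f16.pkl","rb"))
fit(s,[(.055,.028,.022),(.055,-.028,.022),(.055,-.028,-.022),(.055,.028,-.022)],np.array([(411,246),(199,247),(184,424),(428,422)])/2.1+[180,115],135,off=.012)
E
python3 goto.py .4899 .3921 .21 -5.1
```

```text
theta 139.17777832445066 grip u,v,w mm [51.0477  2.3288  0.599 ] res 0.7684138850663089
N world [0.48   0.298  0.0731] foam (np.float64(-0.020659282316977546), np.float64(0.06105000350770888))
U world [0.4832 0.3179 0.0508] foam (np.float64(-0.040783838279327626), np.float64(0.038844627731812534))
C world [0.486  0.3532 0.0937] foam (np.float64(-0.0761660885319562), np.float64(0.0817053973456581))
shares [ 0.0019  0.0042 -0.1203]  turn -0.0193 pos [0.4898 0.3928 0.1378] F [-0.6  0.3  9.2] z [ 0.035  0.021 -0.999]
```

```bash
python3 goto.py .4899 .3921 .225 -3.9;python3 goto.py .5215 -.1881 .225 -3.9
```

```text
shares [ 0.0025  0.005  -0.1452]  turn -0.0327 pos [0.4898 0.3928 0.1378] F [-0.6  0.3  9.2] z [ 0.035  0.021 -0.999]
shares [-0.9512  0.1724 -0.1637]  turn -0.0327 pos [0.4898 0.3928 0.1378] F [-0.6  0.3  9.2] z [ 0.035  0.021 -0.999]
```

move_arm:
  steps:
    - [[0,0,-0.03,0,1],[0,0.003,-0.07,0,1],[0.0025,0.005,-0.115,0,1],[-0.02,0.009,-0.145,-0.02,1],[-0.06,0.016,-0.146,-0.0327,1],[-0.11,0.025,-0.147,-0.0327,1],[-0.17,0.036,-0.148,-0.0327,1],[-0.235,0.047,-0.149,-0.0327,1],[-0.3,0.058,-0.15,-0.0327,1],[-0.365,0.07,-0.152,-0.0327,1],[-0.43,0.081,-0.153,-0.0327,1],[-0.495,0.092,-0.154,-0.0327,1]]

```text
clock: 22.7
tool_pos: [0.5066, 0.0888, 0.2249]
orientation: [[0.066, 0.997, 0.036], [0.997, -0.067, 0.022], [0.025, 0.035, -0.999]]
contact_force: [0.4, -0.7, -3.2]
grip_width: 0.055
```

```bash
python3 goto.py .5215 -.1881 .225 -3.9
```

```text
shares [-0.4586  0.0559 -0.0096]  turn 0.0004 pos [0.5066 0.0888 0.2249] F [ 0.4 -0.7 -3.2] z [ 0.036  0.022 -0.999]
```

move_arm:
  steps:
    - [[-0.065,0.008,-0.001,0,1],[-0.13,0.016,-0.003,0,1],[-0.195,0.024,-0.004,0,1],[-0.26,0.032,-0.005,0,1],[-0.325,0.04,-0.007,0,1],[-0.39,0.048,-0.008,0,1],[-0.435,0.053,-0.009,0,1],[-0.4586,0.056,-0.0096,0,1],[-0.4586,0.056,-0.0096,0,1]]

```text
clock: 23.6
tool_pos: [0.522, -0.1894, 0.2249]
orientation: [[0.069, 0.997, 0.037], [0.997, -0.07, 0.023], [0.025, 0.035, -0.999]]
contact_force: [-0.8, 1.6, -4.0]
grip_width: 0.055
```

```bash
python3 snap.py s5 wrist scene;python3 goto.py .5215 -.1881 .135 -3.9; python3 -c "
import cv2
t=cv2.imread('pics/s5_wrist.png')
cv2.imwrite('pics/c17.png',cv2.resize(t[115:400,180:450],None,fx=2.1,fy=2.1,interpolation=cv2.INTER_CUBIC))"
```

```text
clock 23.6
tool_pos [ 0.522  -0.1894  0.2249]
contact_force [-0.8013  1.6431 -4.0239]
grip_width 0.05501306220412713
joints [-20.924   19.7574   3.7209  72.4439   1.9654  73.0831]
[[ 0.069   0.9969  0.037 ]
 [ 0.9973 -0.0698  0.0226]
 [ 0.0251  0.0353 -0.9991]]
shares [-0.0055 -0.0054  0.1496]  turn 0.0006 pos [ 0.5217 -0.1872  0.2249] F [ 0.3  0.3 -3.4] z [ 0.036  0.024 -0.999]
```

View pics/s5_wrist.png

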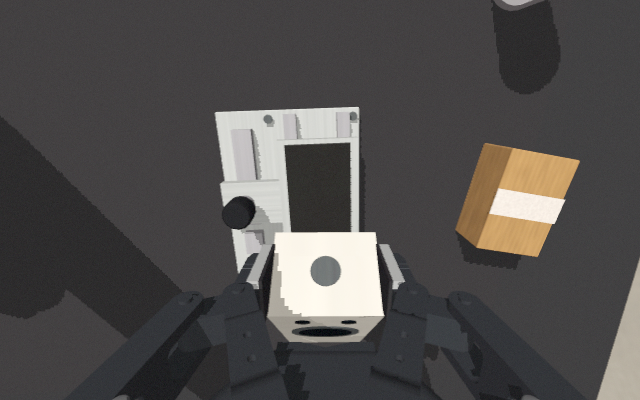

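View pics/s5_scene.png

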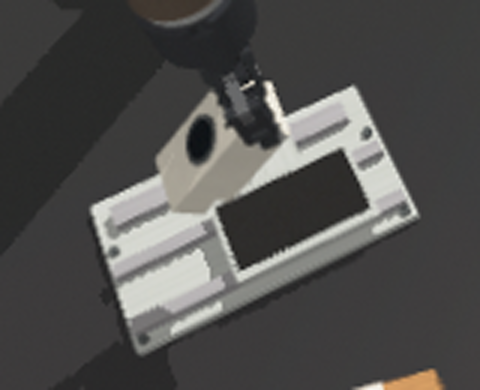

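View pics/c17.png

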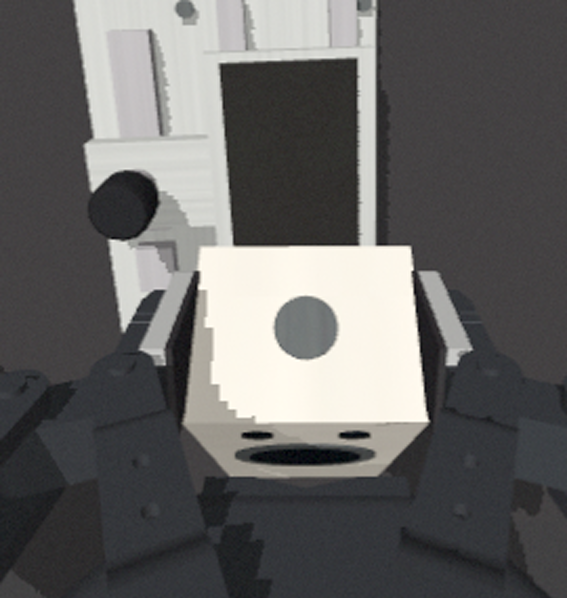

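move_arm:
  steps:
    - [[-0.003,-0.002,0.04,0,1],[-0.003,-0.003,0.08,0,1],[-0.003,-0.004,0.115,0,1],[-0.003,-0.005,0.138,0,1],[-0.003,-0.0054,0.15,0,1],[-0.003,-0.0054,0.155,0,1],[-0.003,-0.0054,0.155,0,1]]

```text
clock: 24.4
tool_pos: [0.522, -0.1858, 0.1321]
orientation: [[0.065, 0.997, 0.036], [0.998, -0.066, 0.024], [0.026, 0.035, -0.999]]
contact_force: [0.4, 1.0, -2.2]
grip_width: 0.0548
```

```bash
python3 goto.py .5215 -.1881 .122 -3.9
```

```text
shares [-0.0043 -0.0012  0.0166]  turn 0.0013 pos [ 0.522  -0.1858  0.1321] F [ 0.4  1.  -2.2] z [ 0.036  0.024 -0.999]
```

move_arm:
  steps:
    - [[0,0,0.007,0,1],[0,-0.0005,0.0133,0,1],[0.006,-0.0008,0.018,0,1],[0.0116,-0.0012,0.0231,0,1],[0.017,-0.0015,0.0286,0,1],[0.0223,-0.0019,0.0341,0,1],[0.0272,-0.0022,0.04,0,1],[0.032,-0.0026,0.0461,0,1]]

```text
clock: 25.2
tool_pos: [0.5245, -0.1668, 0.1076]
orientation: [[0.065, 0.997, 0.041], [0.998, -0.066, 0.021], [0.023, 0.04, -0.999]]
contact_force: [-0.8, -1.6, 9.7]
grip_width: 0.0548
```

```bash
python3 snap.py s6 wrist scene; python3 -c "
import cv2
t=cv2.imread('pics/s6_wrist.png')
cv2.imwrite('pics/c18.png',cv2.resize(t[115:400,180:450],None,fx=2.1,fy=2.1,interpolation=cv2.INTER_CUBIC))"
```

```text
clock 25.2
tool_pos [ 0.5245 -0.1668  0.1076]
contact_force [-0.8332 -1.5889  9.716 ]
grip_width 0.05483743619261763
joints [-18.591   24.3262  -8.0934  55.7039   1.8704  75.2138]
[[ 0.0653  0.997   0.0414]
 [ 0.9976 -0.0662  0.0205]
 [ 0.0232  0.04   -0.9989]]
```

View pics/s6_scene.png

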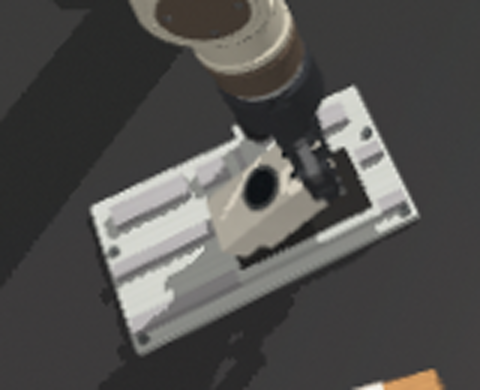

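View pics/c18.png

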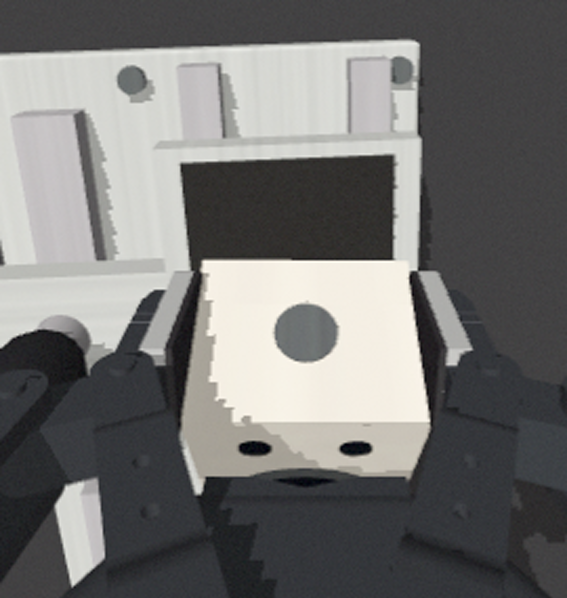

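```bash
python3 - <<'E'
from fit import *
s=pickle.load(open("s6.pkl","rb"))
fit(s,[(.055,.028,.022),(.055,-.028,.022),(.055,-.028,-.022),(.055,.028,-.022)],np.array([(408,262),(202,262),(182,424),(430,421)])/2.1+[180,115],150,foam=False,off=.012)
E
python3 goto.py .521 -.1668 .10 -3.9
```

```text
theta 152.63258557119948 grip u,v,w mm [54.      3.5016  0.5372] res 1.053100625282866
N world [ 0.5185 -0.2743  0.0656] foam 
U world [ 0.5205 -0.2599  0.0393] foam 
C world [ 0.5221 -0.2156  0.0727] foam 
shares [-0.0011 -0.0062  0.012 ]  turn 0.0015 pos [ 0.5245 -0.1665  0.1073] F [-1.2 -0.8  8.7] z [ 0.041  0.021 -0.999]
```

move_arm:
  steps:
    - [[0.004,-0.0004,0.0063,0,1],[0.008,-0.0008,0.0127,0,1],[0.0112,-0.0011,0.0195,0,1],[0.0144,-0.0015,0.0263,0,1],[0.0172,-0.002,0.0335,0,1],[0.02,-0.0023,0.0407,0,1],[0.022,-0.0025,0.0465,0,1],[0.0238,-0.0028,0.0522,0,1]]

```text
clock: 26.1
tool_pos: [0.5276, -0.1509, 0.0792]
orientation: [[0.063, 0.997, 0.048], [0.998, -0.065, 0.021], [0.024, 0.046, -0.999]]
contact_force: [-0.6, 6.3, 16.9]
grip_width: 0.0547
```

```bash
python3 snap.py s7 wrist scene; python3 -c "
import cv2
t=cv2.imread('pics/s7_wrist.png')
cv2.imwrite('pics/c19.png',cv2.resize(t[115:400,180:450],None,fx=2.1,fy=2.1,interpolation=cv2.INTER_CUBIC))"
```

```text
clock 26.1
tool_pos [ 0.5276 -0.1509  0.0792]
contact_force [-0.5705  6.2657 16.8715]
grip_width 0.05470902869101184
joints [-16.9378  25.7413 -10.7577  51.2389   1.9258  76.7718]
[[ 0.0635  0.9969  0.0475]
 [ 0.9977 -0.0645  0.0207]
 [ 0.0237  0.0461 -0.9987]]
```

View pics/s7_scene.png

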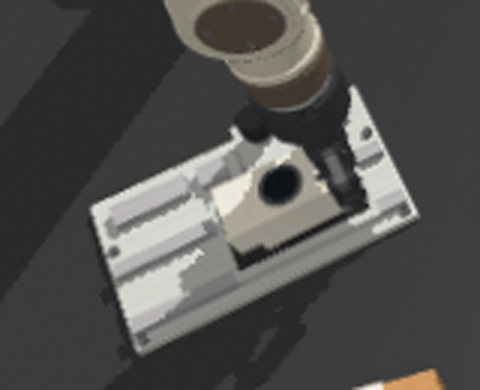

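View pics/c19.png

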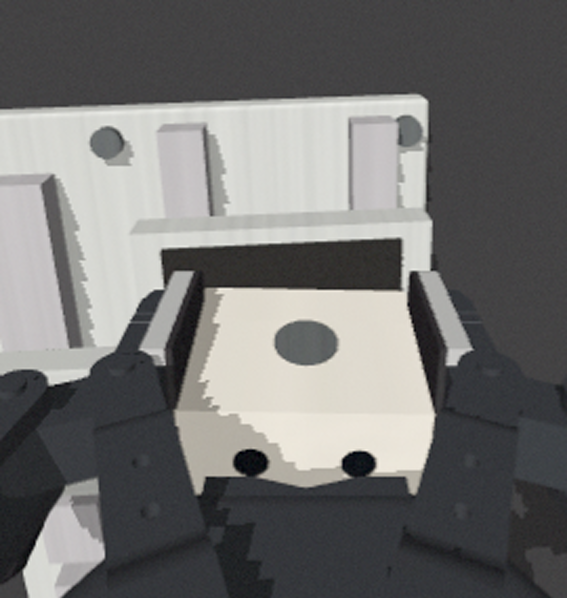

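Run:
```python
from fit import *
s=pickle.load(open("s7.pkl","rb"))
fit(s,[(.055,.028,.022),(.055,-.028,.022),(.055,-.028,-.022),(.055,.028,-.022)],np.array([(406,290),(204,288),(176,411),(435,413)])/2.1+[180,115],165,foam=False,off=.012)
```

```text
theta 173.48354681335977 grip u,v,w mm [56.4257  5.3628  0.6095] res 1.0126038958136974
N world [ 0.5196 -0.2644  0.079 ] foam 
U world [ 0.5212 -0.2604  0.0494] foam 
C world [ 0.524  -0.2071  0.0648] foam
```

move_arm:
  steps:
    - [[0.0005,-0.0002,0.005,0,1],[0.001,-0.0005,0.01,0,1],[0.001,-0.0007,0.015,0,1],[0.001,-0.0008,0.018,0,1],[0.001,-0.0008,0.018,0,1]]

```text
clock: 26.7
tool_pos: [0.5293, -0.1486, 0.07]
orientation: [[0.062, 0.997, 0.052], [0.998, -0.063, 0.023], [0.026, 0.05, -0.998]]
contact_force: [-1.4, 5.4, 8.8]
grip_width: 0.0549
```

```bash
python3 snap.py s8 wrist; python3 -c "
import cv2
t=cv2.imread('pics/s8_wrist.png')
cv2.imwrite('pics/c20.png',cv2.resize(t[115:400,180:450],None,fx=2.1,fy=2.1,interpolation=cv2.INTER_CUBIC))"
```

```text
clock 26.7
tool_pos [ 0.5293 -0.1486  0.07  ]
contact_force [-1.4376  5.3593  8.7569]
grip_width 0.054941045716380615
joints [-16.7444  26.3641 -11.3986  49.779    2.0887  76.8826]
[[ 0.0618  0.9968  0.0515]
 [ 0.9978 -0.063   0.0226]
 [ 0.0257  0.05   -0.9984]]
```

View pics/c20.png

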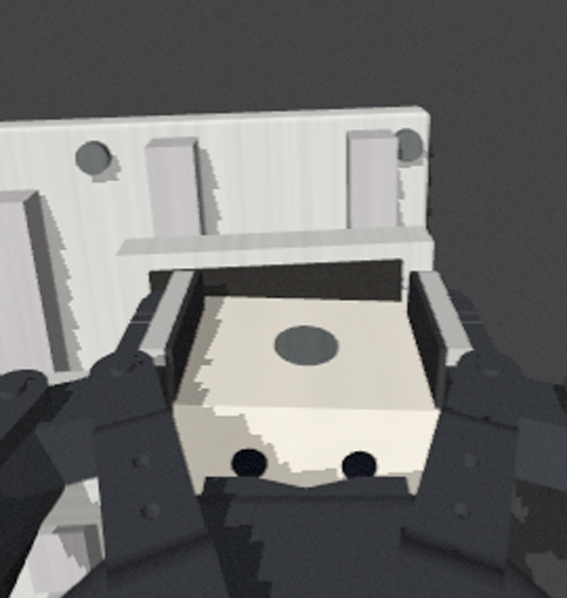

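Run:
```python
from fit import *
s=pickle.load(open("s8.pkl","rb"))
fit(s,[(.055,.028,.022),(.055,-.028,.022),(.055,-.028,-.022),(.055,.028,-.022)],np.array([(406,302),(203,296),(173,405),(440,410)])/2.1+[180,115],175,foam=False,off=.012)
W=pose(s,[(.055,.028,.022),(.055,-.028,.022),(.055,-.028,-.022),(.055,.028,-.022)],np.array([(406,302),(203,296),(173,405),(440,410)])/2.1+[180,115])
print(W[:3,:3])
```

```text
theta 180.36045551755916 grip u,v,w mm [56.3279  7.5848  0.5307] res 1.4856398294821815
N world [ 0.521  -0.2599  0.0853] foam 
U world [ 0.5225 -0.2594  0.0554] foam 
C world [ 0.5255 -0.2047  0.0644] foam 
res 0.7710319850489782 center [ 0.5236 -0.2045  0.0645] x [0.0974 0.995  0.0205] z [ 0.0404  0.0166 -0.999 ] tilt 178.82600965235312
[[ 0.0974  0.9944  0.0404]
 [ 0.995  -0.0981  0.0166]
 [ 0.0205  0.0386 -0.999 ]]
```

move_arm:
  steps:
    - [[0,0,0.003,0,1],[0,0,0.003,0,1],[0,0,0.003,0,0.4],[0,0,0.003,0,0.35],[0,0,0.003,0,0.3],[0,0,0.003,0,0.22],[0,0,0.003,0,0.12],[0,0,0.003,0,0.05],[0,0,0.003,0,0.05]]

```text
clock: 27.65
tool_pos: [0.5294, -0.1486, 0.068]
orientation: [[0.062, 0.997, 0.051], [0.998, -0.063, 0.023], [0.026, 0.05, -0.998]]
contact_force: [-0.6, -0.0, -0.1]
grip_width: 0.0811
```

```bash
python3 snap.py s9 wrist scene
```

```text
clock 27.65
tool_pos [ 0.5294 -0.1486  0.068 ]
contact_force [-0.6371 -0.0392 -0.0916]
grip_width 0.08110388565405359
joints [-16.7404  26.5143 -11.4936  49.5396   2.0948  76.8912]
[[ 0.0619  0.9968  0.0515]
 [ 0.9977 -0.0631  0.0227]
 [ 0.0259  0.05   -0.9984]]
```

View pics/s9_wrist.png

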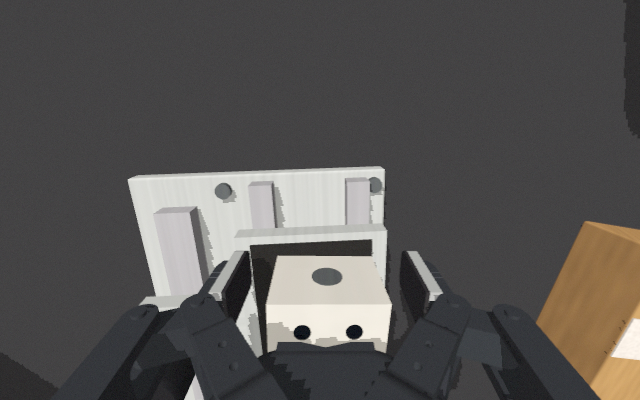

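View pics/s9_scene.png

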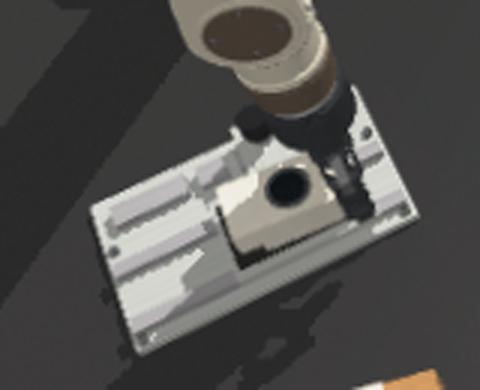

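move_arm:
  steps:
    - [[0,0,-0.03,0,0],[0,0,-0.08,0,0],[-0.03,0,-0.15,0,0],[-0.06,0,-0.22,0,0],[-0.08,0,-0.26,0,0],[-0.08,0,-0.26,0,0]]

```text
clock: 28.35
tool_pos: [0.5206, -0.2025, 0.2274]
orientation: [[0.064, 0.996, 0.06], [0.998, -0.065, 0.019], [0.022, 0.059, -0.998]]
contact_force: [0.3, 0.9, -0.6]
grip_width: 0.0851
```

```bash
python3 snap.py s10 wrist scene top; python3 -c "
import cv2
t=cv2.imread('pics/s10_wrist.png')
cv2.imwrite('pics/c21.png',cv2.resize(t[60:260,190:410],None,fx=3.4,fy=3,interpolation=cv2.INTER_CUBIC))
t=cv2.imread('pics/s10_top.png');cv2.imwrite('pics/c22.png',cv2.resize(t[150:260,400:560],None,fx=4.5,fy=4.5,interpolation=cv2.INTER_CUBIC))"
```

```text
clock 28.35
tool_pos [ 0.5206 -0.2025  0.2274]
contact_force [ 0.2951  0.9407 -0.6263]
grip_width 0.08507902520493256
joints [-22.4041  19.1211   3.1247  71.2252   2.2984  71.3547]
[[ 0.0639  0.9961  0.0601]
 [ 0.9977 -0.0651  0.0186]
 [ 0.0225  0.0587 -0.998 ]]
```

View pics/s10_wrist.png

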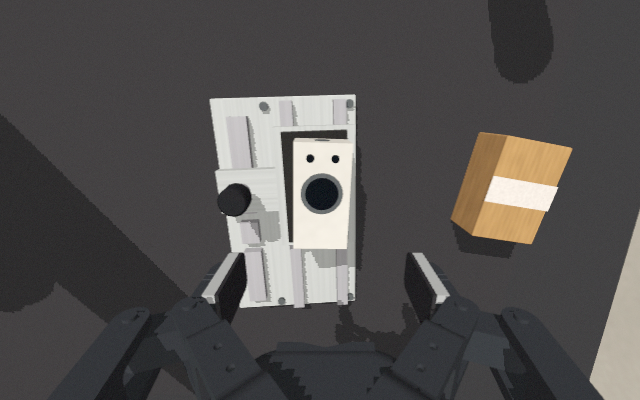

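View pics/c21.png

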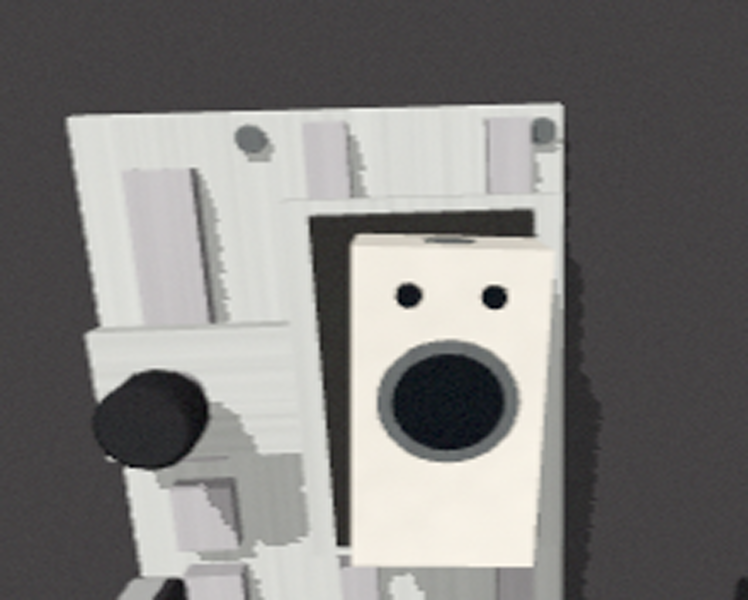

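View pics/c22.png

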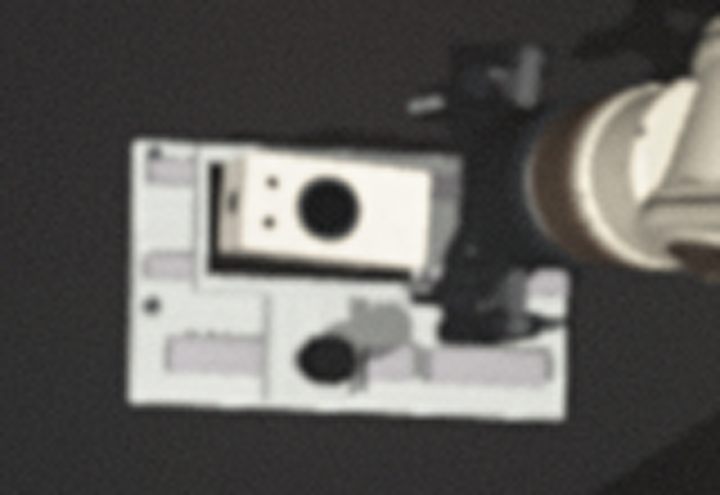

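Run:
```python
from pose import *; import pickle
s=pickle.load(open("s10.pkl","rb"))
q=lambda l:np.array(l)/[3.4,3]+[190,60]
w=plane("wrist",q([(352,244),(553,250),(532,566),(352,565)]),.084,s)
ax=(w[0]+w[1]-w[2]-w[3])/2; print("mod ctr",w.mean(0),np.linalg.norm(np.roll(w,-1,0)-w,axis=1),"ang",np.degrees(np.arctan2(ax[1],ax[0])))
win=plane("wrist",q([(448,400)]),.084,s);print("window",win)
pd=plane("wrist",q([(308,213),(535,208),(340,546)]),.040,s);print("pad",pd)
e=pd[1]-pd[0];print(np.linalg.norm(e),np.degrees(np.arctan2(e[1],e[0])),np.linalg.norm(pd[2]-pd[0]))
ctr=(pd[1]+pd[2])/2;print("pad ctr",ctr)
t=lambda l:np.array(l)/4.5+[400,150]
w=plane("top",t([(240,152),(432,172),(427,282),(238,262)]),.084);print("top mod",w.mean(0),np.linalg.norm(np.roll(w,-1,0)-w,axis=1))
k=plane("wrist",q([(160,415)]),.08,s);print("knob",k)
```

```text
mod ctr [ 0.5248 -0.204   0.084 ] [0.0552 0.1098 0.0556 0.1099] ang 84.43404644812206
window [[ 0.5253 -0.1986  0.084 ]]
pad [[ 0.4874 -0.1389  0.04  ]
 [ 0.559  -0.1421  0.04  ]
 [ 0.484  -0.2695  0.04  ]]
0.07164240344601659 -2.556505641917362 0.130682976888426
pad ctr [ 0.5215 -0.2058  0.04  ]
top mod [ 0.5189 -0.2053  0.084 ] [0.1175 0.0661 0.115  0.0657]
knob [[ 0.4416 -0.198   0.08  ]]
```

Module is flat, window up. It is about 4 mm from the pad's middle and about 3.5° off in yaw, with the carriage still in its first notch. Now the knob: turn the jaws to close along the travel direction and go over it.

```bash
python3 goto.py .437 -.201 .17 86.3
```

```text
shares [-0.0128 -0.1383  0.0791]  turn -0.9992 pos [ 0.5178 -0.1997  0.2216] F [-0.6 -0.1  0.1] z [ 0.05   0.024 -0.998]
```

move_arm:
  steps:
    - [[-0.002,-0.03,0,-0.09,0],[-0.004,-0.06,0,-0.18,0],[-0.006,-0.1,0,-0.27,0],[-0.0128,-0.1383,0,-0.36,0],[-0.0128,-0.1383,0,-0.45,0],[-0.0128,-0.1383,0,-0.55,0],[-0.0128,-0.1383,0,-0.64,0],[-0.0128,-0.1383,0.02,-0.73,0],[-0.0128,-0.1383,0.04,-0.82,0],[-0.0128,-0.1383,0.06,-0.91,0],[-0.0128,-0.1383,0.079,-1,0],[-0.0128,-0.1383,0.079,-1,0]]

```text
clock: 29.7
tool_pos: [0.4348, -0.1992, 0.1667]
orientation: [[-0.997, 0.061, 0.043], [0.063, 0.998, 0.027], [-0.042, 0.03, -0.999]]
contact_force: [-0.1, 0.5, -0.6]
grip_width: 0.0856
```

```bash
python3 snap.py s11 wrist;  python3 goto.py .437 -.201 .075 88
```

```text
clock 29.7
tool_pos [ 0.4348 -0.1992  0.1667]
contact_force [-0.0873  0.4713 -0.5595]
grip_width 0.08555182593048787
joints [-26.0585  13.7195 -13.7898  60.9335   2.476  -22.468 ]
[[-0.9972  0.0614  0.0434]
 [ 0.0626  0.9977  0.0269]
 [-0.0416  0.0295 -0.9987]]
shares [ 0.0041 -0.0065  0.1547]  turn -0.0185 pos [ 0.4355 -0.1997  0.1679] F [ 0.5  0.3 -0.4] z [ 0.045  0.026 -0.999]
```

View pics/s11_wrist.png

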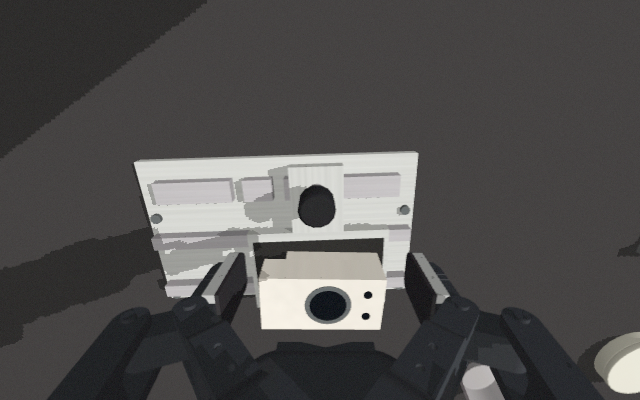

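Run:
```python
import cv2
t=cv2.imread('pics/s11_wrist.png')
c=t[150:250,260:380]; c=cv2.convertScaleAbs(c,alpha=1.5,beta=30)
cv2.imwrite('pics/c23.png',cv2.resize(c,None,fx=6,fy=6,interpolation=cv2.INTER_CUBIC))
from h import *; import pickle
s=pickle.load(open("s11.pkl","rb"))
k=np.array([.437,-.201])
for z in (.08,.052):
    a=np.linspace(0,2*np.pi,24); P=np.c_[k[0]+.0155*np.cos(a),k[1]+.0155*np.sin(a),np.full(24,z)]
    p=(proj("wrist",P,s)-[260,150])*6; print(z,p.mean(0),p.min(0),p.max(0))
```

```text
0.08 [350.44142654 387.00933993] [232.27283344 273.94798836] [466.97004339 488.44615312]
0.052 [349.16380897 308.70983247] [243.58121866 205.96123105] [453.25871396 401.15488836]
```

View pics/c23.png

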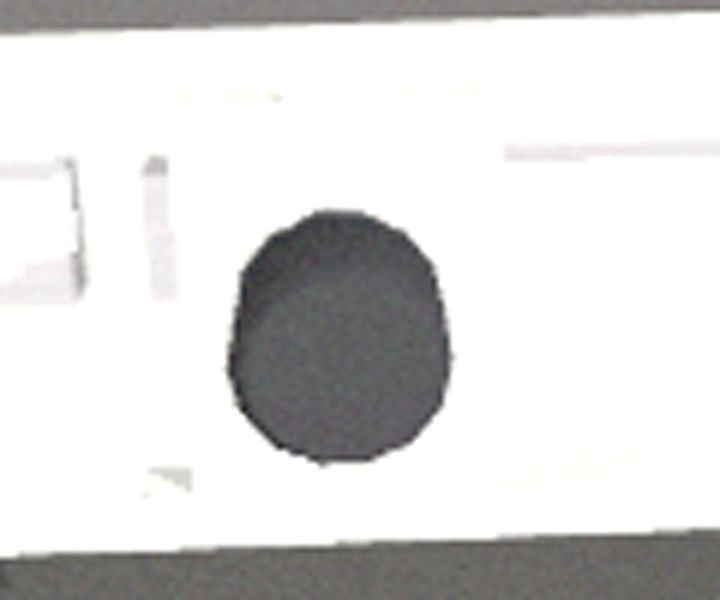

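```bash
python3 goto.py .4355 -.202 .075 88
```

```text
shares [ 0.0065 -0.0083  0.1545]  turn -0.0185 pos [ 0.4355 -0.1997  0.1679] F [ 0.5  0.3 -0.4] z [ 0.045  0.026 -0.999]
```

move_arm:
  steps:
    - [[0.0065,-0.0083,0.04,-0.0185,0],[0.0065,-0.0083,0.08,-0.0185,0],[0.0065,-0.0083,0.115,-0.0185,0],[0.0065,-0.0083,0.14,-0.0185,0],[0.0065,-0.0083,0.1545,-0.0185,0],[0.0065,-0.0083,0.1545,-0.0185,0]]

```text
clock: 30.35
tool_pos: [0.4348, -0.2014, 0.074]
orientation: [[-0.998, 0.036, 0.043], [0.037, 0.999, 0.027], [-0.042, 0.029, -0.999]]
contact_force: [0.5, 0.2, 0.2]
grip_width: 0.0852
```

```bash
python3 snap.py s12 wrist scene;  python3 goto.py .4355 -.202 .075 88
```

```text
clock 30.35
tool_pos [ 0.4348 -0.2014  0.074 ]
contact_force [0.5108 0.2044 0.2499]
grip_width 0.08524173907285329
joints [-26.2967  19.9583 -21.0587  47.4652   2.483  -24.1587]
[[-0.9984  0.0361  0.0429]
 [ 0.0373  0.9989  0.0271]
 [-0.0419  0.0287 -0.9987]]
shares [0.0007 0.     0.0008]  turn -0.0005 pos [ 0.4359 -0.202   0.0755] F [-0.3  0.4 -0.1] z [ 0.046  0.026 -0.999]
```

View pics/s12_wrist.png

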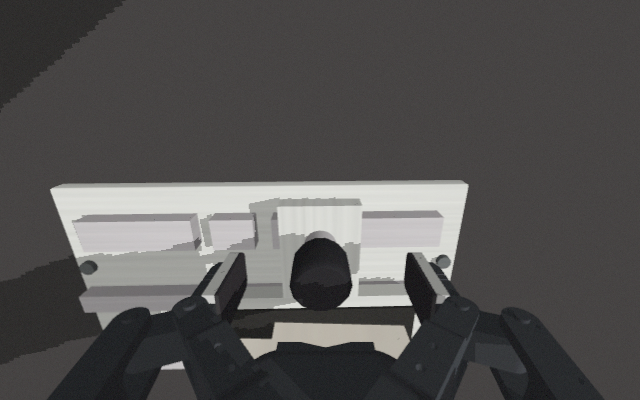

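View pics/s12_scene.png

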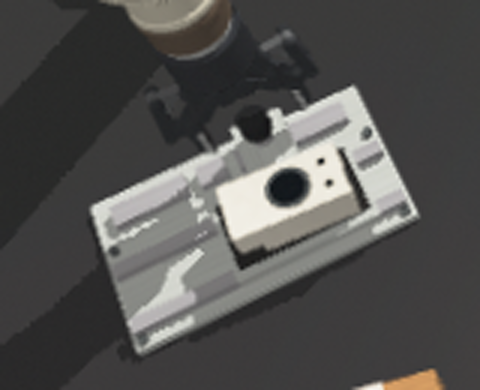

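move_arm:
  steps:
    - [[0,0,0,0,0.4],[0,0,0,0,0.6],[0,0,0,0,1],[0,0,0,0,1],[0,0,0,0,1],[0,0,0,0,1],[0,0,0,0,1]]

```text
clock: 31.15
tool_pos: [0.4362, -0.2025, 0.0764]
orientation: [[-0.998, 0.036, 0.047], [0.037, 0.999, 0.024], [-0.046, 0.026, -0.999]]
contact_force: [-1.2, -0.3, 6.4]
grip_width: 0.0291
```

```bash
python3 snap.py s13 wrist;  python3 goto.py .4355 -.202 .088 88
```

```text
clock 31.15
tool_pos [ 0.4362 -0.2025  0.0764]
contact_force [-1.1826 -0.2528  6.3626]
grip_width 0.02908571184510323
joints [-26.3196  19.7804 -20.8999  47.5431   2.444  -24.1879]
[[-0.9983  0.0359  0.0467]
 [ 0.0371  0.999   0.0245]
 [-0.0457  0.0262 -0.9986]]
shares [ 0.0003  0.0013 -0.0194]  turn -0.0007 pos [ 0.4362 -0.2025  0.0764] F [-0.3 -0.3  5.1] z [ 0.047  0.024 -0.999]
```

View pics/s13_wrist.png

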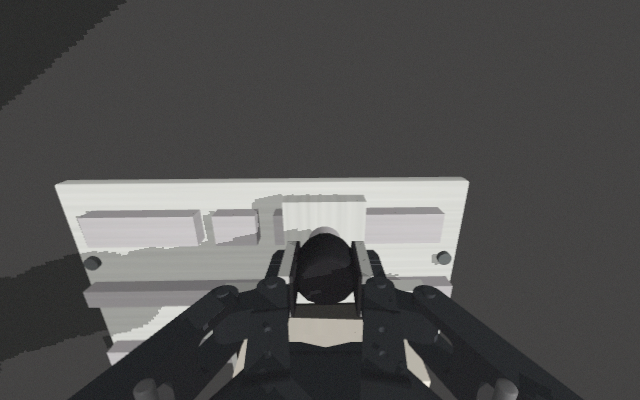

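move_arm:
  steps:
    - [[-0.0003,0.0002,-0.008,0,1],[-0.0007,0.0004,-0.016,0,1],[-0.001,0.0006,-0.0225,0,1],[-0.001,0.0006,-0.0225,0,1],[-0.001,0.0006,-0.0225,0,1]]

```text
clock: 31.7
tool_pos: [0.4361, -0.2025, 0.0895]
orientation: [[-0.998, 0.036, 0.046], [0.037, 0.999, 0.025], [-0.045, 0.026, -0.999]]
contact_force: [2.7, -1.7, -8.8]
grip_width: 0.0291
```

```bash
python3 snap.py s14 wrist scene;  python3 goto.py .4362 -.2025 .0895 88
```

```text
clock 31.7
tool_pos [ 0.4361 -0.2025  0.0895]
contact_force [ 2.6736 -1.701  -8.7727]
grip_width 0.02909845989191272
joints [-26.3183  18.7718 -19.9797  49.4912   2.4361 -24.1898]
[[-0.9983  0.0359  0.0463]
 [ 0.037   0.999   0.0245]
 [-0.0454  0.0262 -0.9986]]
shares [-0.0003 -0.      0.    ]  turn -0.0007 pos [ 0.436  -0.2025  0.0895] F [ 2.4 -1.3 -7.6] z [ 0.046  0.025 -0.999]
```

View pics/s14_scene.png

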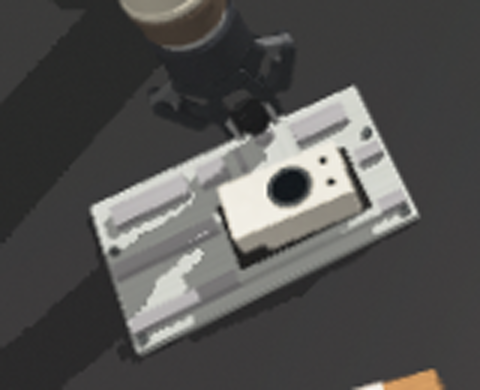

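View pics/s14_wrist.png

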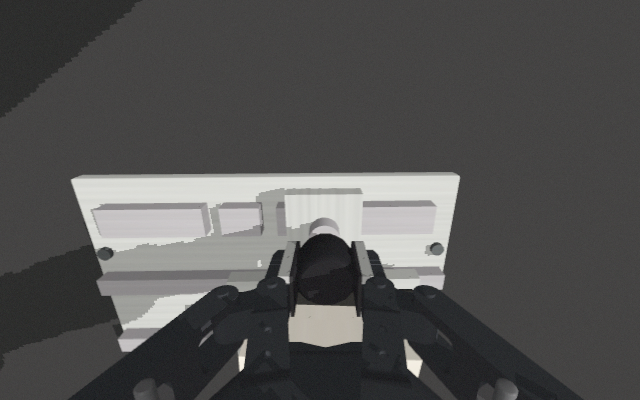

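move_arm:
  steps:
    - [[0,-0.005,-0.0001,0,1],[0,-0.014,-0.0004,0,1],[0,-0.024,-0.0006,0,1],[0,-0.034,-0.0009,0,1],[0,-0.044,-0.0012,0,1],[0,-0.054,-0.0014,0,1],[0,-0.062,-0.0016,0,1],[0,-0.0667,-0.0017,0,1],[0,-0.0667,-0.0017,0,1],[0,-0.0667,-0.0017,0,1]]

```text
clock: 32.8
tool_pos: [0.4346, -0.2433, 0.0897]
orientation: [[-0.998, 0.036, 0.046], [0.038, 0.999, 0.023], [-0.045, 0.025, -0.999]]
contact_force: [1.7, -1.8, -8.1]
grip_width: 0.0291
```

```bash
python3 snap.py s15 wrist scene;  python3 goto.py .4347 -.2425 .0895 88
```

```text
clock 32.8
tool_pos [ 0.4346 -0.2433  0.0897]
contact_force [ 1.6983 -1.7595 -8.0947]
grip_width 0.02913648408902618
joints [-30.6242  20.5306 -17.2615  50.5857   2.4783 -28.4666]
[[-0.9983  0.0365  0.0464]
 [ 0.0376  0.999   0.0228]
 [-0.0455  0.0245 -0.9987]]
shares [-0.0001  0.0008  0.0003]  turn -0.0008 pos [ 0.4346 -0.243   0.0896] F [ 3.6 -1.1 -7.9] z [ 0.046  0.023 -0.999]
```

View pics/s15_scene.png

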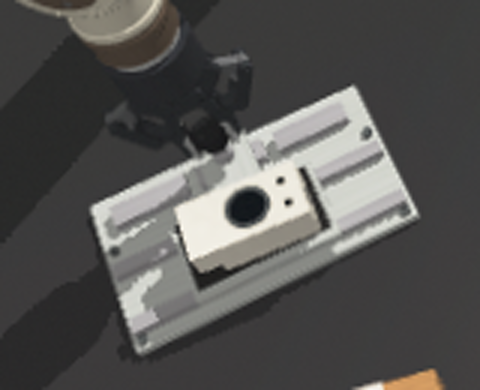

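View pics/s15_wrist.png

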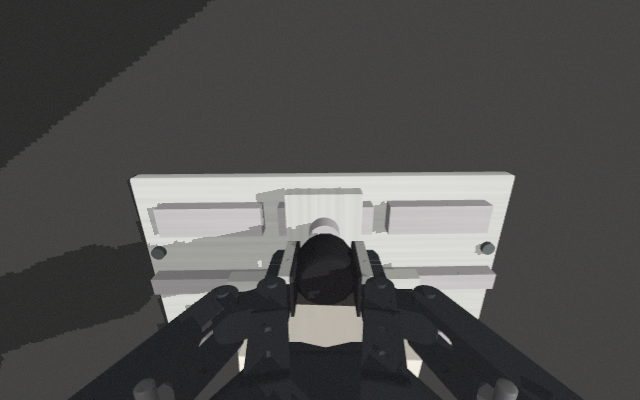

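move_arm:
  steps:
    - [[0,0.0005,0.006,0,1],[0.0005,0.001,0.012,0,1],[0.001,0.001,0.018,0,1],[0.001,0.001,0.0215,0,1],[0.001,0.001,0.0215,0,1]]

```text
clock: 33.4
tool_pos: [0.4347, -0.2421, 0.0767]
orientation: [[-0.998, 0.036, 0.046], [0.037, 0.999, 0.023], [-0.046, 0.025, -0.999]]
contact_force: [2.2, -2.1, -4.0]
grip_width: 0.0288
```

```bash
python3 goto.py .4347 -.2425 .076 88
```

```text
shares [ 0.     -0.0007  0.0012]  turn -0.0008 pos [ 0.4347 -0.2421  0.0767] F [ 2.2 -2.1 -4. ] z [ 0.046  0.023 -0.999]
```

move_arm:
  steps:
    - [[0,0,0,0,0.6],[0,0,0,0,0.4],[0,0,0,0,0.2],[0,0,0,0,0],[0,0,0,0,0],[0,0,0,0,0],[0,0,-0.06,0,0],[0,0,-0.12,0,0],[0,0,-0.18,0,0],[0,0,-0.22,0,0],[0,0,-0.22,0,0]]

```text
clock: 34.5
tool_pos: [0.4306, -0.2465, 0.2127]
orientation: [[-0.998, 0.036, 0.053], [0.037, 0.999, 0.019], [-0.053, 0.021, -0.998]]
contact_force: [-0.3, -0.9, 0.2]
grip_width: 0.0852
```

```bash
python3 snap.py s16 wrist scene top; python3 -c "
import cv2
t=cv2.imread('pics/s16_top.png');cv2.imwrite('pics/c24.png',cv2.resize(t[150:260,400:560],None,fx=4.5,fy=4.5,interpolation=cv2.INTER_CUBIC))
t=cv2.imread('pics/s16_wrist.png');cv2.imwrite('pics/c25.png',cv2.resize(t[130:350,120:460],None,fx=2.3,fy=2.3,interpolation=cv2.INTER_CUBIC))"
```

```text
clock 34.5
tool_pos [ 0.4306 -0.2465  0.2127]
contact_force [-0.3479 -0.9327  0.227 ]
grip_width 0.08516699808221656
joints [-31.1993  13.2028  -7.1874  67.546    2.514  -29.0475]
[[-0.9979  0.0362  0.0535]
 [ 0.0373  0.9991  0.0189]
 [-0.0528  0.0208 -0.9984]]
```

View pics/c25.png

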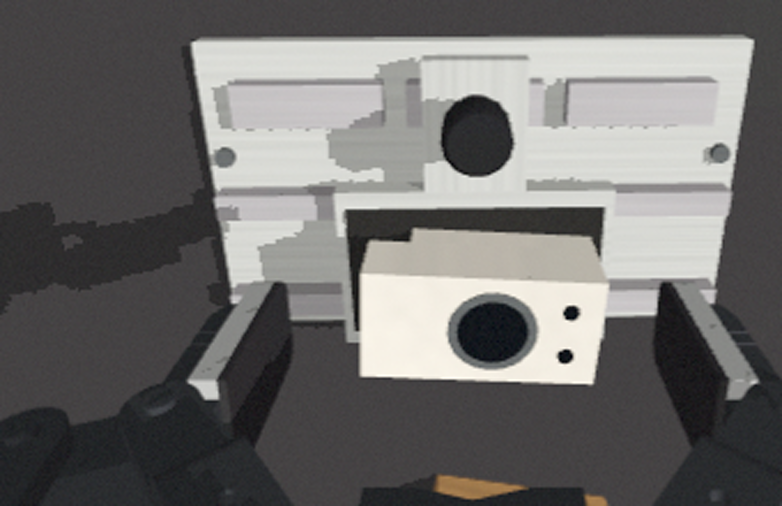

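View pics/c24.png

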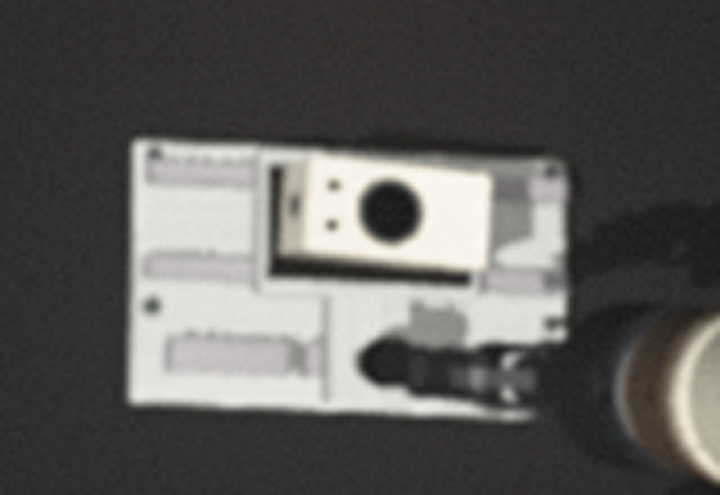

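View pics/s16_scene.png

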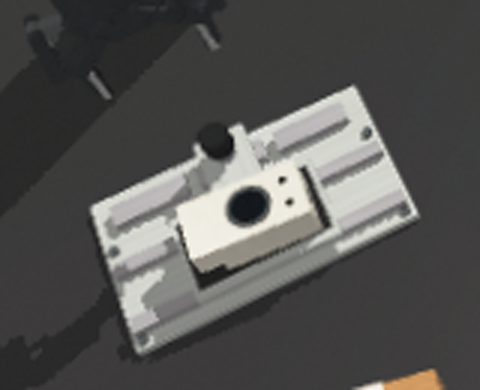

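Run:
```python
from pose import *; import pickle
import cv2
a=cv2.imread("pics/scene0.png")[210:310,130:255]; b=optics.read_camera("scene"); cv2.imwrite("pics/scene_end.png",b)
# dark blob of the knob in both scene frames
def knob(im,x0,y0,x1,y1):
    g=im[y0:y1,x0:x1].max(2); m=(g<35).astype(np.uint8); n,l,st,c=cv2.connectedComponentsWithStats(m); 
    for i in range(1,n):
        if 60<st[i,4]<400: print(st[i],c[i]+[x0,y0])
knob(cv2.imread("pics/scene0.png"),180,218,212,245); knob(b,165,225,200,252)
k0=np.array([.437,-.201,.0]); pd=np.array([-.037,-.9993,0])
for t,z in ((0,.0665),(.04,.0665),(.04,.0765)): print(t,z,proj("scene",k0+t*pd+[0,0,z]))
s=pickle.load(open("s16.pkl","rb")); q=lambda l:np.array(l)/2.3+[120,130]
w=plane("wrist",q([(361,268),(608,283),(594,384),(359,376)]),.084,s); ax=(w[1]-w[0]+w[2]-w[3])
print("mod",w.mean(0),np.linalg.norm(np.roll(w,-1,0)-w,axis=1),np.degrees(np.arctan2(ax[1],ax[0])))
p=plane("wrist",q([(345,210),(606,207)]),.04,s); e=p[1]-p[0]; u=e/np.linalg.norm(e); y=np.array([u[1],-u[0],0]); print("pad",p,np.linalg.norm(e),np.degrees(np.arctan2(e[1],e[0])),"ctr",p.mean(0)+.036*y)
```

```text
0 0.0665 [[195.172  230.7415]]
0.04 0.0665 [[181.8467 236.8505]]
0.04 0.0765 [[180.7127 235.1871]]
mod [ 0.5223 -0.2416  0.084 ] [0.1092 0.0563 0.1115 0.0588] 83.81480787131761
pad [[ 0.4803 -0.3064  0.04  ]
 [ 0.4847 -0.1766  0.04  ]] 0.129843587675827 88.07684218308917 ctr [ 0.5185 -0.2427  0.04  ]
```

Checks: the pin seated. With the knob still gripped it came back to 0.3 mm of its starting height under about 4 N of spring pull, and the scene view matches the knob down at +40 mm. Module is about 4 mm from the pad's middle and about 4° off, and the robot is clear. Handing in.

```bash
python3 -c "
from plant import hand_in
print(hand_in())"
```

```text
the job is handed in; nothing more can be done
None
```

The job is handed in, at about 35 s of the 64 s. My last checks fit every final condition, but `hand_in` reports no verdict.

**What I did**
- **Tilt out:** I raised the tail about the foam lip until the module tilted out. At the check the tilt was 23° with the nose still low in the cutout.
- **Turn over:** The grip crept towards the back face, and a try at setting the module upright on the pad slid. The first push at the foam stop rode over it; the second worked. I stood the module on its nose there, regripped it at the tail, rolled it over the lip and laid it window up on the pad.
- **Slide:** I pulled the knob up about 13 mm, moved the carriage about 40 mm and lowered the knob again.

**Last checks**

| Check | Measured | Limit |
|---|---|---|
| Module centre from pad middle | about 4 mm | 20 mm |
| Length off the pad's direction | about 4° | 11° |
| Pad travel, from camera | about 38–39 mm | 36–44 mm |
| Carriage travel, from arm readings | about 40 mm | 36–44 mm |

- **Knob:** it came back to within 0.3 mm of its starting height, with only the 4 N spring pull left. A rough scene-camera reading also fits it being fully down.
- **Robot:** it is clear of everything.

**What failed or disagreed**
- An automatic search for the knob in the scene picture found nothing, so I used the pixel I had read by eye.
- The top camera put the module about 6 mm from where the wrist camera did; I trusted the wrist view, because its measured sizes matched the given ones.
- The tool ended about 3° off vertical from repeated loading.
- I did not measure the beaker, dish or carton afterwards. No move went near them.

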